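Pack and clamp a shielding-gas filter pot

TASK

Reassemble the gas filter on the bench: drop the perforated filter disc, then the spacer ring, then the bossed cap (boss up) into the barrel, swing the folded-down bail fully upright over it, and run its screw down clockwise by the tommy bar until the foot clamps the pack firmly onto its sprung seat, without straining it. Leave the other loose things near the parts where they are.

Things in the scene. Friction and masses are not known exactly. Their poses are not given: they have to be found in the camera images.
- housing: Filter pot fixed to the bench: grey foot plate 100 x 100 x 12 mm with an upright steel barrel, outer diameter 62, rim 76 above the bench, smooth oiled bore 50, bevelled to 57 at the mouth. Origin: on the barrel's axis at bench level; z up; x points away from the side to which the bail is folded (a brass port, 22 above the bench, sticks out at +x to 60); the bail's pivots lie at y = +-54, 62 high.
- seat_top (a point): Centre of the barrel's sprung seat as built: a dark disc 38 above the bench, 38 below the rim. The seat sinks up to 3 mm under load: it begins to give at 6 N and is fully down at 30 N; beyond that it is rigid.
- filter_disc: Solid steel disc, diameter 46, 12 thick, top face dotted with small holes; about 0.09 kg. Origin: centre of its underside, z up. Goes in first.
- spacer: Plain steel ring, outer diameter 46, inner 28, 16 high; about 0.09 kg. Origin: centre of its underside, z up. Goes in second.
- cap: Steel cap: a disc of diameter 46, 12 thick, with a central boss of diameter 20 rising another 15 (top at 27); about 0.13 kg. Origin: centre of its underside, z up towards the boss. Goes in last; seated, its disc stands 2 above the rim and its boss top is 93 above the bench.
- bail (a joint): Bail angle, rad: 0 = fully upright over the barrel (a stop); 1.1 to 1.3 as found, folded to the housing's -x side. The hinge is stiff (0.6 N m: 10 N at the crown) and stays where left. The bail is a U of 8 mm steel wire: arms at the housing's y = +-54, 60 long from pivots to crosswire (crown), which carries an 18 mm threaded bush at its middle.
- crown (a point): Middle of the bail's crown wire, 60 from the pivot axis; the bare wire runs 10 to 50 to either side of it, parallel to the housing's y axis. With the bail upright it is above the barrel's axis, 122 above the bench.
- tommy_bar: Bar of diameter 8, 76 long between its 12 mm end balls, across the screw's outer end. Origin: its middle, on the screw's axis, at first 94 from the bail's pivot axis, 34 outside the crown; x along the bar, z along the screw away from the foot. As found it stands square to the crown wire, within 0.6 rad. Spindle below it: diameter 9, with a 14 mm boss 7 deep.
- bar_end (a point): Centre of one ball of the tommy bar, 38 from the screw axis. Turned clockwise (seen with the foot pointing away) bar and foot advance 1.6 mm per rad. Free it takes 0.06 N m, plus 0.0016 N m per newton of clamping; it holds where left. With all in place, 0.3 to 0.9 turn brings the foot to the cap; the seat gives for 0.3 turn more. A final push of 5 to 8 N near a ball clamps well; over 13 N would crush the filter.
- foot: Dark round pressure foot, diameter 20, 7 thick, at the screw's inner end. Origin: centre of its pressing face; z along the screw, away from the pack. How far it is set out on the screw differs from one start to the next by up to 4 mm.
- nut: Bystander: big loose steel hex nut, 54 across flats, 24 high. Origin: centre of its underside.
- offcut: Bystander: loose dark steel bar offcut, 100 x 30 x 30. Origin: centre of its underside.
- flange: Bystander: loose steel pipe flange, diameter 100, 34 high. Origin: centre of its underside.

How it is judged:
By the outcome, as a careful person would: the job done as asked, in the order asked, and still so for the second after the job is handed in, with the robot touching nothing.
It also fails if it takes over 72 s, if anything falls off the work surface, if the arm or the gripper's body presses on something with over 40 N, if the wrist force passes 120 N, or if a joint passes its speed limit or range.

ROBOT

A 6-joint arm with a two-finger parallel gripper is mounted at the origin on the work surface. World frame = base frame: x ahead of the robot, y to its left, z up, the work surface at z = 0. Lengths are in mm, angles in degrees, forces in N, time in s.
With the tool pointing down it reaches from about 350 to 850 mm from the base axis. Payload 8.1 kg.
Tool frame: the origin (TCP) lies midway between the tips of the shut fingers; the grasp point (between the pads) lies 19 mm behind it; z points along the fingers, y is the direction in which the jaws open and shut (so a half turn about z gives the same grasp; the last joint's range is limited). The gripper opens to 85 mm and grips with 20 to 120 N. Pads are 22 mm wide; open, the fingers measure 114 mm over their backs; the gripper's body (76 mm by 85 mm) begins 54 mm behind the grasp point. The pads swing forward as they close: fully open they stand 13 mm farther back than shut.
Start: joints at [-77.086, 7.471, 85.268, -0, 87.261, -4.893], TCP at [183.512, -571.252, 231.292] pointing down, gripper open.
Joint ranges: [-169.43, 169.43], [-51.17, 129.36], [1.28, 143.12], [-76.62, 256.62], [0, 156.53], [-152.29, 152.29]. Speed limits (degrees/s): [136.94, 136.94, 159.86, 180, 180, 180].

INTERFACE

Orientations are given as [roll, pitch, yaw] about the fixed x, y, z axes, in that order (R = Rz(yaw) Ry(pitch) Rx(roll)).
In Python, from bench import telemetry, snapshot, camera_params, job gives the robot as it stands. The module is installed in compiled form; this text tells all that it offers.
- The arm moves only by the shell command python3 -m jog 'ROWS' [FORCE]. ROWS is JSON, a list that holds one entry, the list of rows, each a list of 7 numbers: the shift along the tool's x, y, z in units of 50 mm (1.0 is 50 mm), then the turn, a rotation vector about the tool's x, y, z in units of 2 pi rad (1.0 is 2 pi rad), then the opening, from 0 (shut) to 1 (fully open). In form: [[[dx, dy, dz, rx, ry, rz, claw], ...]]. A call has 1 to 12 rows; each row shifts and turns the commanded pose from where the row before left it, along the tool's axes as they then stand; what a row does not reach is not made up. A row lasts 1/8 s, in which the tool goes at most 62.5 mm and 10.7 degrees, less where a joint would pass 70% of its speed; a pose out of reach is approached as far as the arm can. A call with a number of a shift or a turn outside -1 to 1 is refused whole. A call with a gripper value outside its range is refused whole. The fingers move at their own pace and stop on an object; FORCE is the grip in N (left out, the last holds). Time passes only in rows, so rows that do not move let the fingers close. It gives the time, the measured TCP pose, the force and the opening at its end, in the units of the state.
- telemetry.sense(): the state, without advancing time (a new reading comes with each control period).
- snapshot(name): name is "side" or "top"; returns (picture, depth): 420x560x3 uint8, red, green, blue; 420x560 float32, mm along the optical axis (not along the pixel's ray), 0 where there is no reading.
- camera_params(name): a dict with "K" (3x3 intrinsics, pixels), "extrinsics" (4x4, takes a point from camera to world coordinates). Camera axes: x right, y down, z forward; pixel columns grow to the right and rows downward; lengths in mm; the calibration is good to about 2 mm. A picture is of the moment at which its call begins. camera_params takes no time and is no camera call.
- job.hand_in(): hands the job in, once; it reports no verdict.
The state is a dict: "time": time; "joint_pos": joint angles; "qd": joint speeds; "joint_efforts": joint torques, N m; "tool_pos": TCP position; "tcp_rot": TCP orientation; "ft_force": force on the tool from outside, world axes, zero at the start; "wrist_torque": the same for the moment, N m; "finger_gap": finger opening in mm.
Only numpy, scipy, OpenCV 4.12 (cv2) and the standard library are available. Lean on these libraries where they do the work, as an engineer would, in place of code of your own. Each camera call takes 0.05 s, during which the arm holds its last target. There are 200 camera calls.

## Working session

There is one attempt and no reset: what is moved stays moved. The work goes in short steps, Python scripts to look and compute and a shell command to move; the robot and the scene stay as the last step left them, time stands still between calls to the robot, and variables do not carry over. Pictures are saved under pics/ and viewed, about 8 in all and at most 12, crops included, and the job is handed in when it is done.

```bash
mkdir -p pics; cat > h.py <<'E'
import numpy as np, cv2
from bench import telemetry, snapshot, camera_params, job
from scipy.spatial.transform import Rotation as R
def cloud(n):
    p,d=snapshot(n); c=camera_params(n); K=np.array(c["K"]); T=np.array(c["extrinsics"])
    v,u=np.mgrid[:420,:560]
    P=np.stack([(u-K[0,2])/K[0,0]*d,(v-K[1,2])/K[1,1]*d,d],-1)
    W=P@T[:3,:3].T+T[:3,3]; W[d==0]=np.nan
    return p,W
def save(p,f,crop=None,s=1):
    if crop: a,b,c,d=crop; p=p[b:d,a:c]
    p=cv2.resize(p,None,fx=s,fy=s,interpolation=cv2.INTER_CUBIC)
    cv2.imwrite('pics/'+f,p[...,::-1])
E
python3 - <<'E'
from h import *
for n in("top","side"):
    p,W=cloud(n); save(p,n+'1.png'); np.savez(n+'1.npz',p=p,W=W)
    c=camera_params(n);print(n,np.round(c["K"],1).tolist(),np.round(c["extrinsics"],3).tolist())
print(telemetry.sense())
E
```

```text
top [[460.9, 0.0, 274.8], [0.0, 460.9, 217.8], [0.0, 0.0, 1.0]] [[0.008, -0.998, 0.06, 465.699], [-0.999, -0.011, -0.036, -83.749], [0.036, -0.06, -0.998, 1115.107], [0.0, 0.0, 0.0, 1.0]]
side [[464.7, 0.0, 279.7], [0.0, 464.7, 208.8], [0.0, 0.0, 1.0]] [[0.985, -0.108, 0.134, 416.231], [-0.171, -0.508, 0.844, -907.348], [-0.023, -0.854, -0.519, 642.063], [0.0, 0.0, 0.0, 1.0]]
{'time': 0.1, 'joint_pos': array([-7.70875736e+01,  7.51188352e+00,  8.53231553e+01, -1.35364539e-03,
        8.72623215e+01, -4.89162361e+00]), 'qd': array([-0.02245546, -0.06676399, -0.21093148,  0.1754948 , -0.1160744 ,
        0.05638085]), 'joint_efforts': array([ 1.42186524e-03, -5.70947957e+01, -5.01942766e+01, -3.82438275e-04,
        8.07077828e-03,  2.37107827e-05]), 'tool_pos': array([ 183.37250808, -570.76552555,  230.33673692]), 'tcp_rot': array([-1.79902879e+02, -6.95497332e-03,  1.78041099e+01]), 'ft_force': array([-0.02864062, -0.36571197,  0.53134883]), 'wrist_torque': array([-0.06130602, -0.00227924, -0.00669187]), 'finger_gap': 85.33407458874856}
```

View pics/top1.png

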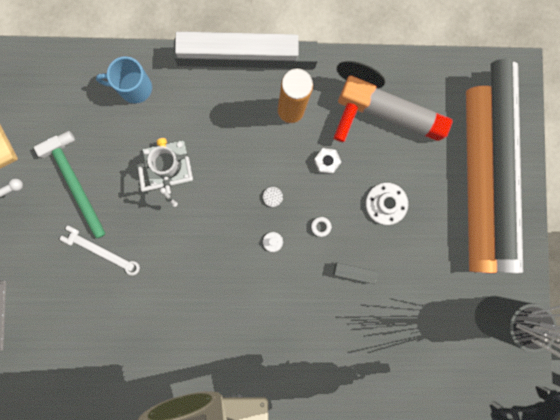

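View pics/side1.png

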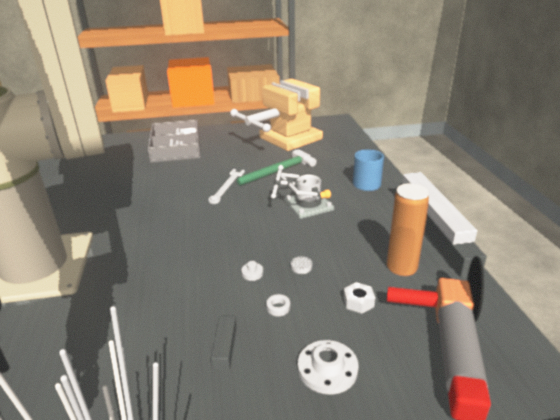

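The top view shows the housing at (163,161) with its port up at (162,142) and the bail folded downward to about (170,200). The disc is at (273,197), the spacer at (321,227) and the cap at (272,242).

```bash
python3 - <<'E'
from h import *
z=np.load('top1.npz');p,W=z['p'],z['W']
def reg(n,u0,v0,u1,v1,zl,zh):
    w=W[v0:v1,u0:u1].reshape(-1,3); m=(w[:,2]>zl)&(w[:,2]<zh); q=w[m]
    c,r=cv2.minEnclosingCircle(q[:,:2].astype(np.float32)); print(n,len(q),'mean',q.mean(0).round(1),'med z',np.median(q[:,2]).round(1),'circ',np.round(c,1),round(r,1))
reg('bench',225,190,255,240,-50,50)
reg('disc',255,182,290,212,7,20)
reg('spacer',306,212,336,242,10,24)
reg('cap',255,225,290,258,6,18); reg('capboss',255,225,290,258,20,40)
reg('rim',135,135,195,180,70,83)
reg('plate',130,130,200,195,8,17)
reg('port',150,132,175,152,15,40)
reg('bail',130,165,200,215,60,130)
reg('hex',310,142,346,178,18,32);reg('flange',360,180,412,226,5,45);reg('offcut',330,258,384,288,22,38)
# crop big picture
save(p,'t2.png',(120,125,210,215),6)
hm=np.clip(W[125:215,120:210,2],-5,130); 
for v in range(150,212,3): print(v,' '.join('%4d'%W[v,u,2] if W[v,u,2]==W[v,u,2] else '   .' for u in range(132,196,3)))
z=np.load('side1.npz');save(z['p'],'s2.png',(255,155,345,225),8)
E
```

```text
bench 1494 mean [ 5.399e+02 -3.800e+01  2.000e-01] med z 0.2 circ [540.2 -38. ] 69.2
disc 280 mean [ 584.4 -116.3   12.4] med z 12.3 circ [ 589.  -107.2] 32.5
spacer 182 mean [ 513.2 -232.8   15.9] med z 15.7 circ [ 513.  -233.1] 22.9
cap 235 mean [ 476.4 -117.3   12.2] med z 12.4 circ [ 485.3 -111.8] 42.2
capboss 56 mean [ 475.6 -117.6   27.4] med z 27.5 circ [ 475.9 -117.6] 9.7
rim 379 mean [649.1 130.9  75.1] med z 74.8 circ [629.9 126.7] 60.7
plate 552 mean [658.5 134.1  12.5] med z 12.4 circ [657.3 136.3] 68.7
port 80 mean [707.1 146.1  28.4] med z 29.3 circ [697.7 140.1] 25.0
bail 610 mean [609.7 130.2  82.2] med z 82.5 circ [616.9 133.7] 66.0
hex 443 mean [ 671.8 -247.3   24.3] med z 24.3 circ [ 672.  -247.9] 30.7
flange 1225 mean [ 570.1 -390.7   17.8] med z 15.0 circ [ 573.4 -395.8] 73.8
offcut 542 mean [ 403.3 -313.2   30.3] med z 30.3 circ [ 403.3 -314.2] 51.2
150    0    0    0   -1   21   18   13   77   73   64   58   61   73   76   14   10   14   14    0   -2   -3    2
153    0   -2   -4    1   12   18   77   72   56   38   39   36   36   72   31   15   13   14   67   -
[... 1477 characters left out ...]
3    0    0    0
195    0    2    0    0   -1    0    0    1    1   -2    1  110  107   93    1   -1    0    3    0   -1    2    0
198   -2    0    0    2   -1   -1   -2   -1    0    0    1    2  101   96    0    0   -2   -1   -1   -1    2    0
201    0   -3   -1   -1   -2    2    0   -2    0    0    2    0   89   81   65    0    5    0    4    0    1    1
204    0   -3    0    0   -1    2    1    0    2   -1    0    0    2    0   64    1    0    0    2   -1    0    2
207   -3   -1    0   -4    0   -2   -2    2    0    1   -1    1    0   -3    3   -2    1    0    2    0   -1    3
210    0    2    1    1    2    0    0   -1   -1   -1    0    1    0    0    1    4    0   -2    0    0    0   -1
```

View pics/t2.png

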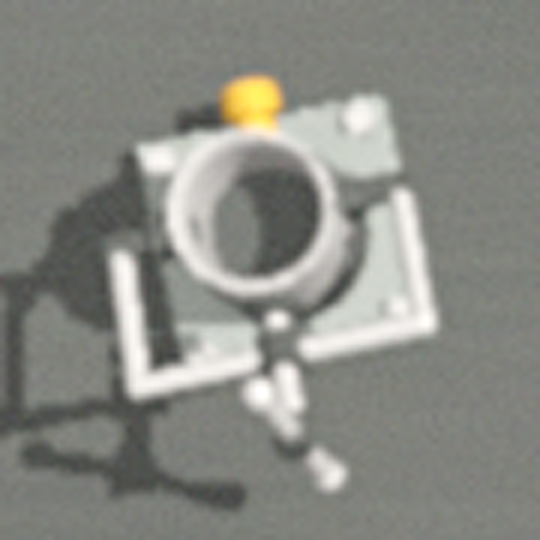

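View pics/s2.png

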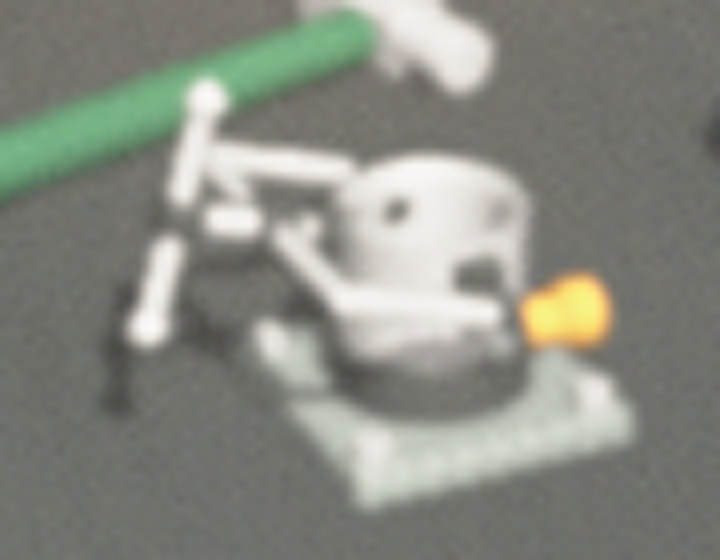

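The close-ups show the open barrel at crop (255,205), the crown wire running from (140,385) to (435,320), and the tommy bar standing roughly vertical with its balls at (255,390) and (325,470). Next I fit the housing pose, bail and bar.

```bash
python3 - <<'E'
from h import *
from scipy.optimize import least_squares as LS
for n in('top','side'):
    W=np.load(n+'1.npz')['W'].reshape(-1,3); W=W[~np.isnan(W[:,0])]
    W=W[(abs(W[:,0]-650)<110)&(abs(W[:,1]-133)<110)]
    q=W[(W[:,2]>73)&(W[:,2]<79)]; q=q[np.hypot(q[:,0]-660,q[:,1]-133)<42]
    f=LS(lambda s:np.hypot(q[:,0]-s[0],q[:,1]-s[1])-29.7,[660,133],loss='soft_l1',f_scale=1.5)
    print(n,'rim',f.x.round(1),len(q),'med abs',np.median(abs(f.fun)).round(1))
    pl=W[(W[:,2]>9)&(W[:,2]<15.5)]; r=cv2.minAreaRect(pl[:,:2].astype(np.float32)); print(' plate',np.round(r[0],1),np.round(r[1],1),round(r[2],1))
    # bail model fit: hinge angle and yaw
    c=f.x
    def loc(s,W): 
        a=s[2];d=W[:,:2]-s[:2]; return np.c_[d@[np.cos(a),np.sin(a)],d@[-np.sin(a),np.cos(a)],W[:,2]]
    def res(s,L):
        # distance to arms & crown axis
        t=s[3]; ux=np.array([-np.sin(t),0,np.cos(t)])
        l=L-[0,0,62]
        al=l@ux; ou=l[:,0]*np.cos(t)+l[:,2]*np.sin(t)
        y=abs(l[:,1])
        da=np.sqrt((y-54)**2+ou**2+(al-np.clip(al,0,60))**2)
        dc=np.sqrt((al-60)**2+ou**2+(y-np.clip(y,10,54))**2)
        return np.minimum(da,dc)-4
    s0=np.r_[c,np.radians(14),1.2]
    L=loc(s0,W); k=W[(abs(res(s0,L))<7)&(L[:,2]>55)&(abs(L[:,1])>12)]
    g=LS(lambda s:res(s,loc(s,k)),s0,loss='soft_l1',f_scale=1.5)
    print(' bail fit',g.x[:2].round(1),'yaw',np.degrees(g.x[2]).round(1),'t',g.x[3].round(3),len(k),np.median(abs(g.fun)).round(2))
    # bar ball points: beyond crown
    L=loc(np.r_[c,g.x[2],0],W);t=g.x[3]
    al=-L[:,0]*np.sin(t)+(L[:,2]-62)*np.cos(t); ou=L[:,0]*np.cos(t)+(L[:,2]-62)*np.sin(t)
    m=(al>82)&(al<108)&(abs(L[:,1])<45)&(L[:,2]>25)&(abs(ou)<50); bb=np.c_[ou[m],L[m,1],al[m]]
    print(' bar',m.sum(),bb.mean(0).round(1)); dd=bb[:,:2]; v=np.linalg.svd(dd-dd.mean(0))[2][0]; print('  dir(out,y)',v.round(2),'ext',((dd)@v).min().round(1),((dd)@v).max().round(1))
E
```

```text
top rim [657.2 136.2] 176 med abs 1.4
 plate [657.8 136.8] [101.1  99.1] 13.0
 bail fit [658.3 136.9] yaw 13.5 t 1.233 345 1.12
 bar 115 [ 6.4 -0.7 95.9]
  dir(out,y) [-1.  -0.1] ext -44.6 41.7
side rim [658.7 134.2] 126 med abs 1.9
 plate [659.  133.6] [101.8 102.7] 13.9
 bail fit [658.8 135.8] yaw 14.1 t 1.182 192 1.1
 bar 143 [-1.1 -0.1 95.6]
  dir(out,y) [-1.   -0.08] ext -40.5 45.2
```

Both cameras agree on the housing at (658,136), yaw 13.5°, with the bail at about 1.21 rad and the bar nearly square to the crown. I'm moving above the disc.

```bash
python3 -m jog '[[[0.87,-0.52,0,0,0,0.012,1],[0.87,-0.52,0,0,0,0,1],[0.87,-0.52,0,0,0,0,1],[0.87,-0.52,0.2,0,0,0,1],[0.87,-0.52,0.3,0,0,0,1],[0.87,-0.52,0.3,0,0,0,1],[0.87,-0.52,0.3,0,0,0,1],[0.87,-0.52,0.3,0,0,0,1],[0.87,-0.52,0.3,0,0,0,1],[0.87,-0.52,0.3,0,0,0,1],[0.87,-0.52,0.3,0,0,0,1],[0.5,-0.3,0,0,0,0,1]]]' 40
cat >> h.py <<'E'
def to(x,y,z,yaw=13.5):
    s=telemetry.sense(); r=R.from_euler('xyz',s['tcp_rot'],degrees=True)
    d=np.array([x,y,z])-s['tool_pos']; g=R.from_euler('xyz',[180,0,yaw],degrees=True)
    print('t',round(s['time'],2),'pos',s['tool_pos'].round(1),s['tcp_rot'].round(1),'F',s['ft_force'].round(1),'gap',round(s['finger_gap'],1))
    print('shift',(r.inv().apply(d)/50).round(3),'turn',((r.inv()*g).as_rotvec()/(2*np.pi)).round(4))
E
python3 -c "
from h import *
to(584,-116,60)"
```

```text
time: 1.6
tool_pos: [600.1, -155.9, 113.8]
tcp_rot: [-179.9, 0.2, 13.6]
ft_force: [0.3, -0.3, 0.2]
finger_gap: 85.5
t 1.6 pos [ 600.1 -155.9  113.8] [-179.9    0.2   13.6] F [ 0.3 -0.3  0.2] gap 85.5
shift [-0.123 -0.848  1.078] turn [-0.0004  0.0005  0.0002]
```

```bash
python3 -m jog '[[[-0.12,-0.85,0.8,0,0,0,1],[0,0,0.28,0,0,0,1],[0,0,0,0,0,0,1]]]'
python3 -c "
from h import *
W=np.load('top1.npz')['W'][185:209,260:286].reshape(-1,3);q=W[(W[:,2]>8)&(W[:,2]<17)];m=np.median(q,0)
q=q[np.hypot(*(q-m)[:,:2].T)<26];print(len(q),q.mean(0),(q.min(0)+q.max(0))/2)
to(584,-116,2)"
```

```text
time: 1.98
tool_pos: [583.1, -118.3, 60.6]
tcp_rot: [-179.9, 0.2, 13.5]
ft_force: [-0.4, -0.6, 1.0]
finger_gap: 85.7
274 [ 584.19840398 -116.53332203   12.42029438] [ 584.40011304 -115.95693013   12.51442973]
t 1.98 pos [ 583.1 -118.3   60.6] [-179.9    0.2   13.5] F [-0.4 -0.6  1. ] gap 85.7
shift [ 0.032 -0.039  1.172] turn [-0.0002  0.0005  0.0001]
```

```bash
python3 -m jog '[[[0.03,-0.04,0.7,0,0,0,1],[0,0,0.35,0,0,0,1],[0,0,0.12,0,0,0,1],[0,0,0,0,0,0,0.3],[0,0,0,0,0,0,0.3],[0,0,0,0,0,0,0.3],[0,0,0,0,0,0,0.3],[0,0,0,0,0,0,0.3]]]' 40
python3 -c "
from h import *
to(658,136,120)"
```

```text
time: 2.98
tool_pos: [586.6, -116.8, 5.6]
tcp_rot: [179.9, -0.1, 13.5]
ft_force: [-1.5, 0.1, 5.5]
finger_gap: 43.7
t 2.98 pos [ 586.6 -116.8    5.6] [ 1.799e+02 -1.000e-01  1.350e+01] F [-1.5  0.1  5.5] gap 43.7
shift [ 2.574 -4.579 -2.29 ] turn [ 0.0002 -0.0003 -0.    ]
```

```bash
python3 -m jog '[[[0,0,-0.2,0,0,0,0.3],[0,0,-0.5,0,0,0,0.3],[0,0,-0.8,0,0,0,0.3],[0,0,-0.5,0,0,0,0.3]]]'
python3 -c "
from h import *
to(658,136,120)
p,W=cloud('side'); K=camera_params('side');T=np.linalg.inv(K['extrinsics']);s=telemetry.sense()
c=np.array(K['K'])@(T@np.r_[s['tool_pos'],1])[:3];u,v=(c[:2]/c[2]).astype(int);print(u,v)
save(p,'s3.png',(u-60,v-60,u+60,v+50),5)"
```

```text
time: 3.48
tool_pos: [586.4, -116.5, 106.9]
tcp_rot: [179.9, -0.2, 13.5]
ft_force: [0.5, -0.3, -1.1]
finger_gap: 43.3
t 3.48 pos [ 586.4 -116.5  106.9] [179.9  -0.2  13.5] F [ 0.5 -0.3 -1.1] gap 43.3
shift [ 2.571 -4.575 -0.262] turn [ 0.0002 -0.0004 -0.    ]
302 225
```

View pics/s3.png

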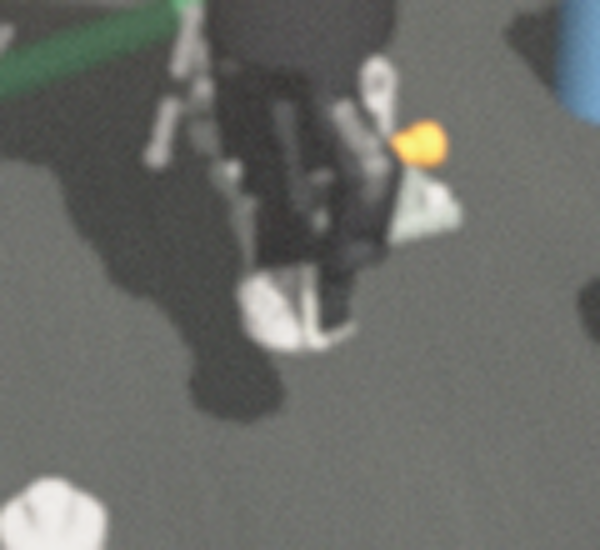

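The disc is held between the fingertips but looks tilted, with its face at (245-300, 270-350). I'm checking the tilt from depth.

```bash
python3 -c "
from h import *
s=telemetry.sense();r=R.from_euler('xyz',s['tcp_rot'],degrees=True)
for n in('side','top'):
    p,W=cloud(n); L=r.inv().apply(W.reshape(-1,3)-s['tool_pos']).reshape(W.shape); b=p.mean(-1)
    m=(np.hypot(L[...,0],L[...,1])<45)&(abs(L[...,2])<35)&(b>130)
    q=L[m]; print(n,len(q)); 
    vs,us=np.nonzero(m)
    if len(q)==0: continue
    for i in range(0,len(q),max(1,len(q)//40)): print(us[i],vs[i],q[i].round(0),p[vs[i],us[i]])
"
```

```text
side 198
294 218 [ -8. -22.  -7.] [140 139 133]
293 219 [-13. -17.  -9.] [176 174 167]
297 219 [ -5. -14.  -9.] [158 154 151]
304 219 [ -9.  27. -33.] [151 147 141]
295 220 [-11. -12.  -9.] [213 209 201]
302 220 [-10.  22. -28.] [135 133 127]
291 221 [-20. -11. -10.] [165 162 158]
295 221 [-11. -10.  -8.] [220 217 212]
299 221 [-5. -5. -9.] [142 140 137]
291 222 [-21.  -9.  -8.] [173 171 165]
295 222 [-15.  -3. -10.] [218 215 211]
299 222 [-7. -1. -9.] [158 154 148]
305 222 [ -8.  30. -27.] [161 161 152]
294 223 [-18.  -2.  -9.] [222 219 215]
298 223 [-9.  0. -8.] [219 216 209]
304 223 [ -9.  29. -25.] [193 192 182]
293 224 [-21.  -0.  -9.] [213 207 204]
297 224 [-12.   1.  -7.] [225 221 217]
301 224 [-5.  5. -8.] [135 135 133]
305 224 [ -7.  27. -21.] [192 188 180]
293 225 [-22.   3.  -9.] [206 202 196]
297 225 [-15.   6.  -9.] [224 221 216]
301 225 [-7. 10. -8.] [149 146 144]
305 225 [ -7.  28. -19.] [197 196 185]
294 226 [-21.   5.  -7.] [215 210 204]
298 226 [-14.   9.  -7.] [223 220 217]
302 226 [-11.  23. -15.] [135 135 130]
306 226 [ -6.  31. -18.] [145 143 137]
296 227 [-20.  13.  -9.] [225 221 217]
300 227 [-13.  16.  -9.] [221 217 214]
304 227 [-10.  30. -16.] [205 206 195]
293 228 [-22.   3.  -1.] [177 173 166]
297 228 [-18.  14.  -7.] [225 222 218]
301 228 [-12.  20.  -8.] [222 219 215]
305 228 [ -7.  28. -12.] [201 202 192]
294 229 [-23.  10.  -3.] [190 186 182]
298 229 [-17.  17.  -6.] [233 230 228]
302 229 [-11.  23.  -7.] [223 220 215]
306 229 [ -7.  33. -12.] [160 159 150]
294 230 [-21.   6.   2.] [183 179 173]
298 230 [-17.  16.  -3.] [230 228 225]
302 230 [-11.  23.  -5.] [232 230 226]
306 230 [-5. 28. -6.] [174 174 164]
310 230 [ 8. 21.  2.] [149 146 140]
298 231 [-16.  15.   1.] [227 224 221]
302 231 [-10.  21.  -1.] [235 233 231]
306 231 [-3. 24. -1.] [189 185 178]
297 232 [-19.  15.   3.] [194 192 186]
301 232 [-12.  19.   2.] [233 230 225]
305 232 [-5. 24.  1.] [191 189 184]
top 0
```

Depth shows the disc is actually level: its top is 8.5 mm behind the TCP and its underside 3.5 mm ahead. I'm carrying it over the barrel.

```bash
python3 -m jog '[[[0.43,-0.76,-0.1,0,0,0,0.3],[0.43,-0.76,0,0,0,0,0.3],[0.43,-0.76,0,0,0,0,0.3],[0.43,-0.76,0,0,0,0,0.3],[0.43,-0.76,0,0,0,0,0.3],[0.42,-0.77,0,0,0,0,0.3],[0,0,0,0,0,0,0.3],[0,0,0,0,0,0,0.3]]]'
python3 -c "
from h import *
to(658,136,76)
s=telemetry.sense();r=R.from_euler('xyz',s['tcp_rot'],degrees=True)
p,W=cloud('side'); save(p,'s4.png',(230,110,370,220),5)
L=r.inv().apply(W.reshape(-1,3)-s['tool_pos']).reshape(W.shape); b=p.mean(-1)
m=(np.hypot(L[...,0],L[...,1])<26)&(L[...,2]<-6)&(L[...,2]>-11)&(b>130);q=L[m];print(len(q),q.min(0),q.max(0))"
```

```text
time: 4.62
tool_pos: [655.9, 135.6, 106.9]
tcp_rot: [180.0, 0.2, 13.5]
ft_force: [-0.3, -0.7, 0.1]
finger_gap: 43.5
t 4.62 pos [655.9 135.6 106.9] [180.    0.2  13.5] F [-0.3 -0.7  0.1] gap 43.5
shift [0.044 0.001 0.617] turn [0.     0.0005 0.0001]
51 [-23.60568184 -19.53508224 -10.94749445] [-3.75272457 20.60042199 -6.15113044]
```

View pics/s4.png

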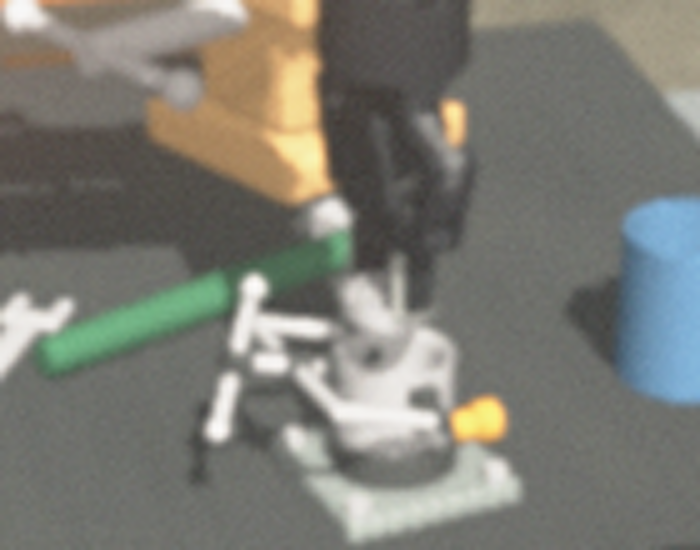

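The disc is over the barrel mouth at (370,310), and its edge at tool x = -23.6 confirms it is centred. I'm lowering it and releasing.

```bash
python3 -m jog '[[[0.04,0,0.3,0,0,0,0.3],[0,0,0.2,0,0,0,0.3],[0,0,0.12,0,0,0,0.3],[0,0,0,0,0,0,0.3]]]'
python3 -c "
from h import *
to(658,136,75)"
```

```text
time: 5.18
tool_pos: [658.3, 136.0, 76.7]
tcp_rot: [-180.0, 0.1, 13.5]
ft_force: [0.6, -0.3, -0.9]
finger_gap: 43.5
t 5.17 pos [658.3 136.   76.7] [-1.80e+02  1.00e-01  1.35e+01] F [ 0.6 -0.3 -0.9] gap 43.5
shift [-0.007 -0.001  0.034] turn [-0.      0.0003 -0.0001]
```

```bash
python3 -m jog '[[[0,0,0.06,0,0,0,0.3],[0,0,0,0,0,0,0.3],[0,0,0,0,0,0,1],[0,0,0,0,0,0,1],[0,0,0,0,0,0,1],[0,0,-0.6,0,0,0,1],[-0.5,0.2,-0.8,0,0,0,1],[-1,0.8,0,0,0,0,1],[-0.8,0.8,0,0,0,0,1]]]'
python3 -c "
from h import *
p,W=cloud('top');save(p,'t3.png',(120,125,210,215),5)
q=W.reshape(-1,3);m=np.hypot(q[:,0]-658,q[:,1]-136)<22;print(np.percentile(q[m,2],[5,20,50,80,95]).round(1))
a=q[m];A=np.c_[a[:,:2]-[658,136],np.ones(len(a))];print(np.linalg.lstsq(A,a[:,2],rcond=None)[0])
to(513,-233,60)"
```

```text
time: 6.3
tool_pos: [568.4, 22.4, 145.8]
tcp_rot: [180.0, -0.1, 13.6]
ft_force: [1.2, -0.7, 0.8]
finger_gap: 85.3Traceback (most recent call last):
  File "<string>", line 4, in <module>
    q=W.reshape(-1,3);m=np.hypot(q[:,0]-658,q[:,1]-136)<22;print(np.percentile(q[m,2],[5,20,50,80,95]).round(1))
                                                                 ~~~~~~~~~~~~~^^^^^^^^^^^^^^^^^^^^^^^^
    return _quantile_unchecked(
        a, q, axis, out, overwrite_input, method, keepdims, weights)
    return _ureduce(a,
                    func=_quantile_ureduce_func,
    ...<5 lines>...
                    overwrite_input=overwrite_input,
                    method=method)
    r = func(a, **kwargs)
    result = _quantile(arr,
                       quantiles=q,
    ...<2 lines>...
                       out=out,
                       weights=wgt)
    slices_having_nans = np.isnan(arr[-1, ...])
                                  ~~~^^^^^^^^^
IndexError: index -1 is out of bounds for axis 0 with size 0
```

View pics/t3.png

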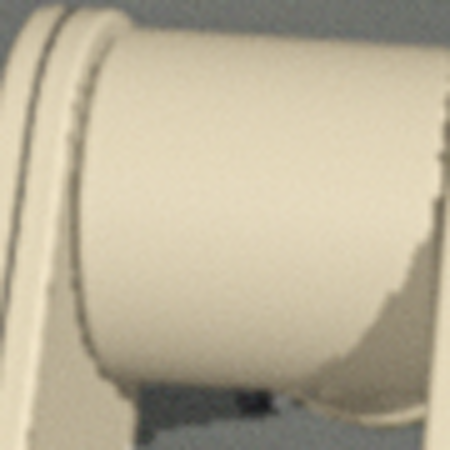

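The arm covers the housing in that picture. I'm moving on to the spacer and will check the disc numerically from there.

```bash
python3 -c "
from h import *
to(513,-233,60)"; python3 -m jog '[[[-0.4,0.8,0.2,0,0,0,1],[-0.4,0.8,0.2,0,0,0,1],[-0.4,0.8,0.3,0,0,0,1],[-0.4,0.8,0.4,0,0,0,1],[-0.4,0.8,0.3,0,0,0,1],[-0.25,0.7,0.2,0,0,0,1],[0,0,0,0,0,0,1]]]'
python3 -c "
from h import *
for n in('top','side'):
  p,W=cloud(n)
  q=W.reshape(-1,3);m=np.hypot(q[:,0]-658,q[:,1]-136)<22;print(n,m.sum(),np.percentile(q[m,2],[5,20,50,80,95]).round(1) if m.any() else 0)
  a=q[m];A=np.c_[a[:,:2]-[658,136],np.ones(len(a))];print(np.linalg.lstsq(A,a[:,2],rcond=None)[0])
to(513,-233,6)"
```

```text
t 6.35 pos [564.8  17.2 144.2] [179.9   0.2  13.4] F [ 4.1 -2.1 -2. ] gap 85.5
shift [-2.162  4.622  1.703] turn [ 0.0004  0.0006 -0.0002]
time: 7.22
tool_pos: [513.4, -233.7, 64.0]
tcp_rot: [-180.0, 0.1, 13.3]
ft_force: [0.7, -0.9, -0.4]
finger_gap: 85.2
top 258 [46.9 48.7 50.  51.7 53.2]
[-1.93532010e-03  5.33180412e-04  5.01564810e+01]
side 2 [56.4 57.7 60.4 63.1 64.4]
[0.05138508 3.10846077 0.14990945]
t 7.33 pos [ 514.5 -231.6   64.8] [-180.    -0.    13.4] F [ 0.   0.4 -0.5] gap 85.5
shift [-0.036  0.022  1.177] turn [-0.0001 -0.     -0.0002]
```

The disc is flat in the bore, top at 50.1 mm as it should be. Now gripping the spacer.

```bash
python3 -m jog '[[[-0.03,0.02,0.7,0,0,0,1],[0,0,0.35,0,0,0,1],[0,0,0.12,0,0,0,1],[0,0,0,0,0,0,1],[0,0,0,0,0,0,0.3],[0,0,0,0,0,0,0.3],[0,0,0,0,0,0,0.3],[0,0,0,0,0,0,0.3],[0,0,-0.2,0,0,0,0.3],[0,0,-0.5,0,0,0,0.3],[0,0,-0.8,0,0,0,0.3],[0,0,-0.6,0,0,0,0.3]]]'
python3 -c "
from h import *
s=telemetry.sense();r=R.from_euler('xyz',s['tcp_rot'],degrees=True)
p,W=cloud('side')
L=r.inv().apply(W.reshape(-1,3)-s['tool_pos']).reshape(W.shape); b=p.mean(-1)
m=(np.hypot(L[...,0],L[...,1])<30)&(L[...,2]<12)&(L[...,2]>-20)&(b>130);q=L[m];print(len(q),np.percentile(q,[2,98],axis=0).round(1)); print(np.histogram(q[:,2],range(-20,14,2)))
k=q[(q[:,2]<-8)&(q[:,2]>-15)];print(k.min(0),k.max(0))
to(658,136,112)"
```

```text
time: 8.82
tool_pos: [513.7, -233.1, 113.6]
tcp_rot: [179.9, -0.1, 13.5]
ft_force: [0.2, 0.1, -0.2]
finger_gap: 43.1
227 [[-22.4 -15.9 -14.6]
 [ 18.7  28.4   4.1]]
(array([ 2,  2,  3,  7, 57, 32, 27, 20, 14, 17, 23, 17,  6,  0,  0,  0]), array([-20, -18, -16, -14, -12, -10,  -8,  -6,  -4,  -2,   0,   2,   4,
         6,   8,  10,  12]))
[-22.45959273 -22.17224134 -14.77065826] [19.24738606 29.08920408 -8.29786211]
t 8.88 pos [ 515.8 -234.3  118.1] [179.7  -0.3  13.5] F [ 3.1 -1.5  2.5] gap 43.2
shift [ 4.491 -6.539  0.114] turn [ 0.0008 -0.0009 -0.    ]
```

```bash
python3 -m jog '[[[0.45,-0.65,0,0,0,0,0.3],[0.45,-0.65,0,0,0,0,0.3],[0.45,-0.65,0,0,0,0,0.3],[0.45,-0.65,0,0,0,0,0.3],[0.45,-0.65,0,0,0,0,0.3],[0.45,-0.65,0,0,0,0,0.3],[0.45,-0.65,0,0,0,0,0.3],[0.45,-0.65,0,0,0,0,0.3],[0.45,-0.65,0,0,0,0,0.3],[0.43,-0.69,0,0,0,0,0.3],[0,0,0,0,0,0,0.3],[0,0,0,0,0,0,0.3]]]'
python3 -c "
from h import *
to(658,136,76)"
```

```text
time: 10.38
tool_pos: [654.5, 137.1, 111.0]
tcp_rot: [180.0, 0.0, 13.5]
ft_force: [-0.6, -0.6, -1.3]
finger_gap: 43.3
t 10.38 pos [654.5 137.1 111. ] [180.    0.   13.5] F [-0.6 -0.6 -1.3] gap 43.3
shift [0.063 0.037 0.701] turn [0.0001 0.0001 0.    ]
```

```bash
python3 -m jog '[[[0.06,0.03,0.3,0,0,0,0.3],[0,0,0.25,0,0,0,0.3],[0,0,0.17,0,0,0,0.3],[0,0,0,0,0,0,0.3],[0,0,0,0,0,0,0.3]]]'
python3 -c "
from h import *
to(658,136,75)"
```

```text
time: 11.0
tool_pos: [657.9, 136.4, 74.8]
tcp_rot: [-180.0, 0.0, 13.5]
ft_force: [-1.2, -0.0, -0.8]
finger_gap: 43.2
t 11.0 pos [657.9 136.4  74.8] [-180.     0.    13.5] F [-1.2 -0.  -0.8] gap 43.2
shift [-0.     0.008 -0.003] turn [-0.      0.0001 -0.0001]
```

```bash
python3 -m jog '[[[0,0,0,0,0,0,1],[0,0,0,0,0,0,1],[0,0,0,0,0,0,1],[0,0,-0.6,0,0,0,1],[0,0.3,-0.6,0,0,0,1],[-0.3,0.9,0,0,0,0,1],[-0.8,0.85,0,0,0,0,1],[-0.8,0.7,0,0,0,0,1],[-0.9,0.5,0,0,0,0,1],[-0.9,0.4,0.2,0,0,0,1],[-0.9,0.4,0.2,0,0,0,1],[-0.1,0,0.2,0,0,0,1]]]'
python3 -c "
from h import *
p,W=cloud('top')
q=W.reshape(-1,3);m=(np.hypot(q[:,0]-658,q[:,1]-136)<23)&(q[:,2]>58);a=q[m];print(m.sum(),np.percentile(a[:,2],[5,20,50,80,95]).round(1))
A=np.c_[a[:,:2]-[658,136],np.ones(len(a))];print(np.linalg.lstsq(A,a[:,2],rcond=None)[0])
save(p,'t4.png',(120,125,210,215),6)
to(476,-117.5,20)"
```

```text
time: 12.5
tool_pos: [474.9, -116.6, 104.9]
tcp_rot: [180.0, 0.0, 13.3]
ft_force: [1.2, 0.9, -0.2]
finger_gap: 85.5
200 [62.2 63.8 65.6 67.7 69.3]
[-1.84171329e-02  6.75643629e-03  6.56750767e+01]
t 12.55 pos [ 474.9 -115.6  103.7] [-1.799e+02  1.000e-01  1.340e+01] F [-0.5  0.5 -1.9] gap 85.8
shift [0.016 0.043 1.673] turn [-0.0001  0.0002 -0.0004]
```

The spacer is flat, top at 65.7 mm. Now the cap, gripped by its boss.

```bash
python3 -m jog '[[[0.01,0.04,0.8,0,0,0,1],[0,0,0.6,0,0,0,1],[0,0,0.3,0,0,0,1],[0,0,0.05,0,0,0,1],[0,0,0,0,0,0,0],[0,0,0,0,0,0,0],[0,0,0,0,0,0,0],[0,0,0,0,0,0,0],[0,0,0,0,0,0,0],[0,0,0,0,0,0,0],[0,0,0,0,0,0,0]]]'
python3 -c "
from h import *
to(658,136,130)"
```

```text
time: 13.92
tool_pos: [478.3, -117.2, 18.6]
tcp_rot: [180.0, -0.1, 13.5]
ft_force: [-2.4, 0.6, 5.8]
finger_gap: 17.7
t 13.93 pos [ 478.3 -117.2   18.6] [ 1.80e+02 -1.00e-01  1.35e+01] F [-2.4  0.6  5.8] gap 17.7
shift [ 4.677 -4.084 -2.225] turn [ 0.0001 -0.0002 -0.    ]
```

```bash
python3 -m jog '[[[0,0,-0.4,0,0,0,0],[0,0,-0.8,0,0,0,0],[0.6,-0.3,-0.8,0,0,0,0],[0.9,-0.4,-0.2,0,0,0,0],[0.9,-0.5,0,0,0,0,0],[0.8,-0.6,0,0,0,0,0],[0.6,-0.7,0,0,0,0,0],[0.5,-0.8,0,0,0,0,0],[0.37,-0.78,0,0,0,0,0],[0,0,0,0,0,0,0],[0,0,0,0,0,0,0]]]'
python3 -c "
from h import *
to(658,136,86)
s=telemetry.sense();r=R.from_euler('xyz',s['tcp_rot'],degrees=True)
p,W=cloud('side')
L=r.inv().apply(W.reshape(-1,3)-s['tool_pos']).reshape(W.shape); b=p.mean(-1)
m=(np.hypot(L[...,0],L[...,1])<30)&(L[...,2]<25)&(L[...,2]>-2)&(b>130);q=L[m];print(len(q),np.percentile(q,[2,98],axis=0).round(1)); print(np.histogram(q[:,2],range(-4,26,2)))
"
```

```text
time: 15.3
tool_pos: [656.8, 135.5, 127.2]
tcp_rot: [180.0, 0.1, 13.5]
ft_force: [-0.1, 0.9, -2.0]
finger_gap: 17.5
t 15.3 pos [656.8 135.5 127.2] [1.80e+02 1.00e-01 1.35e+01] F [-0.1  0.9 -2. ] gap 17.5
shift [ 0.026 -0.003  0.824] turn [0.0001 0.0002 0.    ]
148 [[-24.  -15.    0.2]
 [ 15.5  24.8  14.7]]
(array([ 0,  3,  5, 40, 45, 10,  9, 16, 12,  7,  1,  0,  0,  0]), array([-4, -2,  0,  2,  4,  6,  8, 10, 12, 14, 16, 18, 20, 22, 24]))
```

```bash
python3 -m jog '[[[0.03,0,0.35,0,0,0,0],[0,0,0.25,0,0,0,0],[0,0,0.15,0,0,0,0],[0,0,0.08,0,0,0,0],[0,0,0.04,0,0,0,0],[0,0,0,0,0,0,0],[0,0,0,0,0,0,0]]]'
```

```text
time: 16.23
tool_pos: [659.0, 136.2, 84.7]
tcp_rot: [180.0, -0.0, 13.5]
ft_force: [0.6, -0.1, 1.5]
finger_gap: 17.0
```

```bash
python3 -m jog '[[[0,0,0.04,0,0,0,0],[0,0,0.03,0,0,0,0],[0,0,0,0,0,0,0],[0,0,0,0,0,0,0]]]'
```

```text
time: 16.73
tool_pos: [659.5, 136.3, 83.2]
tcp_rot: [180.0, -0.1, 13.5]
ft_force: [-3.6, -1.2, 13.4]
finger_gap: 17.5
```

```bash
python3 -m jog '[[[0,0,-0.06,0,0,0,0.5],[0,0,0,0,0,0,0.5],[0,0,0,0,0,0,0.5],[0,0,-0.7,0,0,0,0.5],[0,0,-0.7,0,0,0,0.3],[0,0.8,0,0,0,0,0.3],[0,0.8,0,0,0,0,0.3],[0,0.8,0,0,0,0,0.28],[0,0,0,0,0,0,0.28]]]'
python3 -c "
from h import *
s=telemetry.sense();print(s['joint_pos'].round(1))
to(610.6,91.7,130,-76.5)
for n in('top','side'):
  p,W=cloud(n); save(p,'c_%s.png'%n,(240,125,340,205) if n=='side' else (120,125,210,215),6)
  q=W.reshape(-1,3);d=np.hypot(q[:,0]-658,q[:,1]-136)
  m=(d<8)&(q[:,2]>60);a=q[m];print(n,'boss',m.sum(),np.percentile(a[:,2],[5,20,50,80,95]).round(1) if m.any() else 0)
  m=(d<22)&(d>13)&(q[:,2]>60);a=q[m]
  if m.sum()>9:
    A=np.c_[a[:,:2]-[658,136],np.ones(len(a))];print('flange',m.sum(),np.percentile(a[:,2],[5,20,50,80,95]).round(1),np.linalg.lstsq(A,a[:,2],rcond=None)[0])
"
```

```text
time: 17.85
tool_pos: [686.8, 16.4, 153.1]
tcp_rot: [180.0, 0.0, 13.3]
ft_force: [0.5, 0.3, 0.4]
finger_gap: 24.0
[-2.9 23.3 74.8 -0.  81.9 73.8]
t 17.85 pos [686.8  16.4 153.1] [180.    0.   13.3] F [0.5 0.3 0.4] gap 24.0
shift [-1.138 -1.817  0.463] turn [2.000e-04 0.000e+00 2.494e-01]
top boss 40 [90.2 91.9 93.4 94.2 95.4]
flange 186 [74.6 76.1 78.  79.5 80.9] [-3.31709587e-03  2.04566915e-02  7.77798565e+01]
side boss 16 [85.8 94.  95.9 96.4 97.6]
flange 62 [78.3 79.9 80.6 81.6 82.4] [-2.79959952e-02  2.51909303e-02  8.06222085e+01]
```

The cap is seated level, boss top at 93.4 and disc top at 77.9 mm. Next I turn the jaws to grip the crown wire at local y = -32.

```bash
python3 -m jog '[[[0,0,0,0,0,-0.0278,0.28],[0,0,0,0,0,-0.0278,0.28],[0,0,0,0,0,-0.0278,0.28],[0,0,0,0,0,-0.0278,0.28],[0,0,0,0,0,-0.0278,0.28],[0,0,0,0,0,-0.0278,0.28],[0,0,0,0,0,-0.0278,0.28],[0,0,0,0,0,-0.0278,0.28],[0,0,0,0,0,-0.0278,0.28],[0.6,-0.37,0.1,0,0,0,0.28],[0.6,-0.38,0.2,0,0,0,0.28],[0.6,-0.38,0.2,0,0,0,0.28]]]' 80
python3 -c "
from h import *
from scipy.optimize import least_squares as LS
to(610.6,91.7,75,103.5)
p,W=cloud('top');W=W.reshape(-1,3)
c,s=np.cos(np.radians(13.5)),np.sin(np.radians(13.5));d=W-[658,136,0]
L=np.c_[d[:,0]*c+d[:,1]*s,-d[:,0]*s+d[:,1]*c,W[:,2]]
m=(abs(L[:,0]+56)<8)&(L[:,1]>14)&(L[:,1]<46)&(L[:,2]>70);print(m.sum(),L[m].mean(0),np.percentile(L[m,2],[50,90]))
m=(abs(L[:,0]+56)<8)&(L[:,1]<-14)&(L[:,1]>-46)&(L[:,2]>70)&(L[:,2]<95);print(m.sum(),L[m].mean(0) if m.any() else 0)
"
```

```text
time: 19.45
tool_pos: [609.4, 96.0, 128.3]
tcp_rot: [-180.0, -0.0, 103.6]
ft_force: [0.6, 0.9, 1.1]
finger_gap: 23.7
t 19.45 pos [609.4  96.  128.3] [-180.    -0.   103.6] F [0.6 0.9 1.1] gap 23.7
shift [-0.089  0.004  1.067] turn [-0.     -0.0001  0.0004]
287 [-56.35455139  25.96958698 513.16632207] [544.83075834 547.31190441]
21 [-57.22472145 -39.42058899  85.03809864]
```

```bash
python3 -m jog '[[[-0.09,0,0.5,0,0,0,0.28],[0,0,0.35,0,0,0,0.28],[0,0,0.2,0,0,0,0.28],[0,0,0.02,0,0,0,0.28],[0,0,0,0,0,0,0],[0,0,0,0,0,0,0],[0,0,0,0,0,0,0],[0,0,0,0,0,0,0]]]' 80
```

```text
time: 20.5
tool_pos: [611.8, 89.3, 75.9]
tcp_rot: [180.0, 0.0, 103.6]
ft_force: [-5.2, -1.4, 4.6]
finger_gap: 4.2
```

```bash
python3 -m jog '[[[0,0.057,-0.132,0,0,0,0],[0,0.073,-0.124,0,0,0,0],[0,0.087,-0.115,0,0,0,0],[0,0.1,-0.103,0,0,0,0],[0,0.112,-0.09,0,0,0,0],[0,0,0,0,0,0,0]]]'
python3 -c "
from h import *
s=telemetry.sense();d=s['tool_pos']-[658,136,0];c,n=np.cos(np.radians(13.5)),np.sin(np.radians(13.5))
print('local',d[0]*c+d[1]*n,-d[0]*n+d[1]*c,d[2])"
```

```text
time: 21.25
tool_pos: [628.4, 93.3, 102.9]
tcp_rot: [-179.4, -0.0, 103.6]
ft_force: [-24.0, -6.8, 7.3]
finger_gap: 4.4
local -38.76712675343116 -34.58472064269523 102.91017528394282
```

```bash
python3 -m jog '[[[0,0.122,-0.076,0,0,0,0],[0,0.13,-0.061,0,0,0,0],[0,0.137,-0.045,0,0,0,0],[0,0.141,-0.029,0,0,0,0],[0,0.1,-0.01,0,0,0,0],[0,0.05,0,0,0,0,0],[0,0,0,0,0,0,0]]]'
python3 -c "
from h import *
s=telemetry.sense();d=s['tool_pos']-[658,136,0];c,n=np.cos(np.radians(13.5)),np.sin(np.radians(13.5))
print('local',d[0]*c+d[1]*n,-d[0]*n+d[1]*c,d[2])"
```

```text
time: 22.12
tool_pos: [667.3, 102.0, 120.5]
tcp_rot: [179.8, 0.1, 103.5]
ft_force: [-15.9, -4.9, 23.8]
finger_gap: 3.5
local 1.1446166488283005 -35.19672071896793 120.53935686027539
```

```bash
python3 -c "
from h import *
from scipy.optimize import least_squares as LS
c,s=np.cos(np.radians(13.5)),np.sin(np.radians(13.5))
for n in('side',):
  p,W=cloud(n); save(p,'b_side.png',(240,100,360,200),6)
  W=W.reshape(-1,3);d=W-[658,136,0]
  L=np.c_[d[:,0]*c+d[:,1]*s,-d[:,0]*s+d[:,1]*c,W[:,2]]
  m=(abs(L[:,1])<60)&(abs(L[:,1])>48)&(L[:,2]>85)&(L[:,2]<130)&(abs(L[:,0])<45);q=L[m];print(len(q)); 
  for a in q[::max(1,len(q)//25)]:print(a.round(0))
"
```

```text
79
[ -2.  56. 124.]
[ -2.  50. 123.]
[ -2.  55. 116.]
[  2.  51. 114.]
[  2.  50. 111.]
[ -3.  52. 105.]
[ -5.  49. 104.]
[-2. 54. 99.]
[-0. 53. 96.]
[-1. 50. 94.]
[-2. 50. 91.]
[ -3. -51. 128.]
[  5. -51. 127.]
[ -0. -56. 127.]
[  1. -59. 126.]
[  3. -55. 120.]
[  1. -59. 120.]
[  2. -58. 116.]
[ -2. -55. 111.]
[ -3. -57. 109.]
[ -2. -60. 107.]
[ -3. -57. 100.]
[  0. -56.  97.]
[ -0. -57.  95.]
[ -0. -58.  92.]
[ -0. -57.  89.]
[ -1. -59.  87.]
```

View pics/b_side.png

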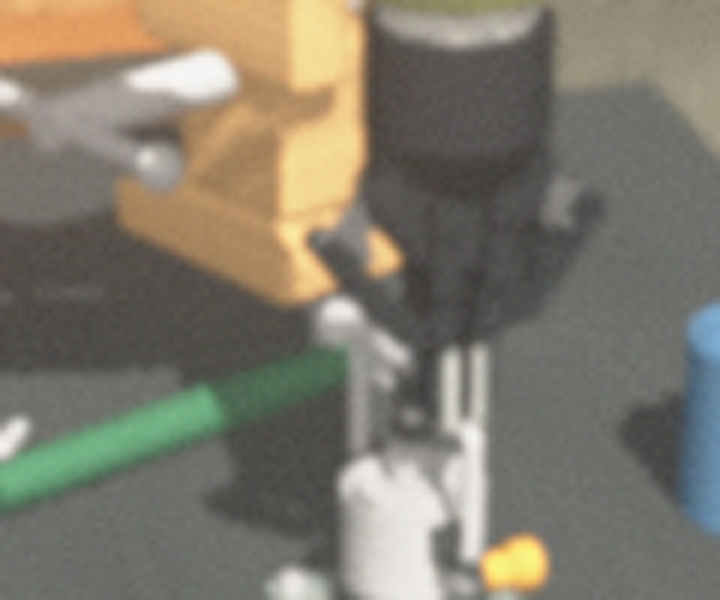

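The bail stands upright: both arms are at local x≈0 and the wire is at the fingertips (455,430). I'm releasing, rising clear, and turning so the jaws straddle the tommy bar.

```bash
python3 -m jog '[[[0,0,0,0,0,0,0.25],[0,0,0,0,0,0,0.25],[0,0,-0.5,0,0,0,0.25],[-0.6,-0.5,-0.7,0,0,-0.0278,0.2],[-0.5,-0.5,-0.3,0,0,-0.0278,0.2],[0,0,0,0,0,-0.0278,0.2],[0,0,0,0,0,-0.0278,0.2],[0,0,0,0,0,-0.0278,0.2],[0,0,0,0,0,-0.0278,0.2],[0,0,0,0,0,-0.0278,0.2],[0,0,0,0,0,-0.0278,0.2],[0,0,0,0,0,-0.0278,0.2]]]' 40
python3 -c "
from h import *
to(658,136,175,193.5)
c,s=np.cos(np.radians(13.5)),np.sin(np.radians(13.5))
for n in('top','side'):
  p,W=cloud(n); save(p,'d_%s.png'%n,(220,80,340,180) if n=='side' else (120,105,220,205),6)
  W=W.reshape(-1,3);d=W-[658,136,0]
  L=np.c_[d[:,0]*c+d[:,1]*s,-d[:,0]*s+d[:,1]*c,W[:,2]]
  m=(np.hypot(L[:,0],L[:,1])<48)&(L[:,2]>146)&(L[:,2]<166);q=L[m];print(n,len(q))
  if len(q)>20:
    print(q.mean(0).round(1),np.percentile(q[:,2],[5,50,95]).round(1)); k=q[:,:2]; k0=k.mean(0); v=np.linalg.svd(k-k0)[2][0];e=(k-k0)@v
    print(v.round(3),'local deg',np.degrees(np.arctan2(v[1],v[0])).round(1),'ctr',(k0+v*(e.min()+e.max())/2).round(1),(e.max()-e.min()).round(1))
  m=(abs(L[:,1])<60)&(abs(L[:,1])>14)&(L[:,2]>116)&(L[:,2]<132)&(abs(L[:,0])<25);print('crown',m.sum(),L[m].mean(0).round(1))
"
```

```text
time: 23.68
tool_pos: [636.1, 34.6, 190.0]
tcp_rot: [-180.0, 0.1, -166.0]
ft_force: [0.5, -0.1, -0.7]
finger_gap: 17.0
t 23.68 pos [636.1  34.6 190. ] [-1.80e+02  1.00e-01 -1.66e+02] F [ 0.5 -0.1 -0.7] gap 17.0
shift [-0.913  1.862  0.302] turn [-0.      0.0002  0.0013]
top 136
[-13.5  -0.8 160.3] [155.7 160.2 164.5]
[-0.996 -0.095] local deg -174.6 ctr [-12.4  -0.7] 62.2
crown 76 [ -0.8  35.4 124.9]
side 58
[ -3.   -3.4 160.6] [155.6 161.2 164.4]
[-0.996 -0.09 ] local deg -174.8 ctr [ 0.1 -3.1] 86.1
crown 75 [ -1.   -9.7 125.8]
```

```bash
python3 -m jog '[[[0,0.6,0,0,0,-0.0133,0.2],[0,0.6,0,0,0,0,0.2],[0,0.6,0.2,0,0,0,0.2],[0,0,0,0,0,0,0.2],[0,0,0,0,0,0,0.2]]]'
python3 -c "
from h import *
to(635.3,128.3,146,198.8); print(telemetry.sense()['wrist_torque'])"
```

```text
time: 24.4
tool_pos: [609.8, 120.3, 179.9]
tcp_rot: [-180.0, 0.0, -161.7]
ft_force: [-0.5, 1.0, -0.0]
finger_gap: 16.6
t 24.4 pos [609.8 120.3 179.9] [-180.     0.  -161.7] F [-0.5  1.  -0. ] gap 16.6
shift [-0.533 -0.008  0.678] turn [-0.0001  0.0001 -0.0014]
[ 0.00517133 -0.01403159 -0.03325384]
```

```bash
python3 -m jog '[[[-0.53,0,0,0,0,-0.0014,0.2],[0,0,0,0,0,0,0.2],[0,0,0.4,0,0,0,0.2],[0,0,0.28,0,0,0,0.2],[0,0,0,0,0,0,0.2]]]'
python3 -c "
from h import *
to(635.3,128.3,146,198.8); print(telemetry.sense()['wrist_torque'])
p,W=cloud('side'); save(p,'e_side.png',(230,80,330,180),6)"
```

```text
time: 25.02
tool_pos: [632.5, 128.5, 142.5]
tcp_rot: [179.9, -0.3, -161.1]
ft_force: [0.1, 0.4, 0.0]
finger_gap: 16.9
t 25.02 pos [632.5 128.5 142.5] [ 179.9   -0.3 -161.1] F [0.1 0.4 0. ] gap 16.9
shift [-0.051 -0.021 -0.069] turn [ 0.0002 -0.0008  0.0003]
[-0.0183135  -0.0150392   0.01212037]
```

View pics/e_side.png

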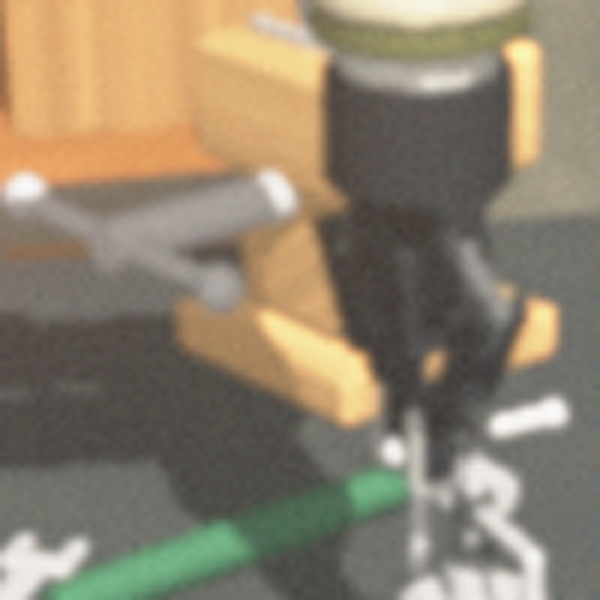

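The jaws straddle the bar beside its near ball (390,448), with the far end at (560,410). I'm starting the clockwise turn, 10° per row.

```bash
cat >> h.py <<'E'
def tq(ax=(658,136)):
    s=telemetry.sense();F=s['ft_force'];d=s['tool_pos'][:2]-ax;r=R.from_euler('xyz',s['tcp_rot'],degrees=True).as_matrix()
    print('t',round(s['time'],2),'pos',s['tool_pos'].round(1),'yaw',s['tcp_rot'][2].round(1),'j6',s['joint_pos'][5].round(1),'r',np.hypot(*d).round(1),'ang',np.degrees(np.arctan2(d[1],d[0])).round(1),'gap',round(s['finger_gap'],1))
    print(' F tool',(r.T@F).round(1),'M',s['wrist_torque'].round(3),'r x F',round((d[0]*F[1]-d[1]*F[0])/1000,3))
E
python3 -m jog '[[[-0.0073,0.0833,0.0056,0,0,0.0278,0.2],[-0.0073,0.0833,0.0056,0,0,0.0278,0.2],[-0.0073,0.0833,0.0056,0,0,0.0278,0.2],[-0.0073,0.0833,0.0056,0,0,0.0278,0.2],[-0.0073,0.0833,0.0056,0,0,0.0278,0.2],[-0.0073,0.0833,0.0056,0,0,0.0278,0.2]]]'
python3 -c "
from h import *
tq()"
```

```text
time: 25.82
tool_pos: [639.3, 152.2, 144.3]
tcp_rot: [-180.0, 0.0, 138.5]
ft_force: [-1.3, -1.4, -1.3]
finger_gap: 16.7
t 25.82 pos [639.3 152.2 144.3] yaw 138.5 j6 -39.6 r 24.8 ang 139.1 gap 16.7
 F tool [ 0.1 -2.   1.3] M [-0.273  0.077 -0.015] r x F 0.048
```

```bash
python3 -m jog '[[[-0.0073,0.0833,0.0056,0,0,0.0278,0.2],[-0.0073,0.0833,0.0056,0,0,0.0278,0.2],[-0.0073,0.0833,0.0056,0,0,0.0278,0.2],[-0.0073,0.0833,0.0056,0,0,0.0278,0.2],[-0.0073,0.0833,0.0056,0,0,0.0278,0.2],[-0.0073,0.0833,0.0056,0,0,0.0278,0.2]]]'
python3 -c "
from h import *
tq()"
python3 -m jog '[[[-0.0073,0.0833,0.0056,0,0,0.0278,0.2],[-0.0073,0.0833,0.0056,0,0,0.0278,0.2],[-0.0073,0.0833,0.0056,0,0,0.0278,0.2],[-0.0073,0.0833,0.0056,0,0,0.0278,0.2]]]' | tail -2
python3 -c "
from h import *
tq()"
```

```text
time: 26.58
tool_pos: [661.7, 160.5, 142.6]
tcp_rot: [-180.0, -0.0, 78.5]
ft_force: [-1.7, 0.2, -1.3]
finger_gap: 16.9
t 26.57 pos [661.7 160.5 142.6] yaw 78.5 j6 20.8 r 24.8 ang 81.4 gap 16.9
 F tool [-0.1 -1.7  1.3] M [0.13  0.297 0.011] r x F 0.043
ft_force: [-1.0, 1.7, -0.7]
finger_gap: 17.1
t 27.07 pos [675.9 152.1 141.7] yaw 38.5 j6 59.9 r 24.1 ang 42.0 gap 17.1
 F tool [ 0.3 -1.9  0.7] M [ 0.235  0.193 -0.002] r x F 0.047
```

```bash
for i in 1 2; do python3 -m jog '[[[-0.0073,0.0833,0.0056,0,0,0.0278,0.2],[-0.0073,0.0833,0.0056,0,0,0.0278,0.2],[-0.0073,0.0833,0.0056,0,0,0.0278,0.2],[-0.0073,0.0833,0.0056,0,0,0.0278,0.2]]]' | tail -2
python3 -c "
from h import *
tq()"; done
```

```text
ft_force: [0.5, 1.5, -0.8]
finger_gap: 17.2
t 27.57 pos [681.4 136.6 140.7] yaw -1.6 j6 98.6 r 23.4 ang 1.5 gap 17.2
 F tool [ 0.5 -1.5  0.8] M [ 0.289  0.067 -0.018] r x F 0.034
ft_force: [0.7, 1.5, -0.8]
finger_gap: 16.9
t 28.07 pos [675.6 121.3 139.6] yaw -41.6 j6 137.5 r 22.9 ang -39.9 gap 16.9
 F tool [-0.5 -1.6  0.8] M [ 0.326 -0.107  0.102] r x F 0.037
```

Still free after about 230°, with the wrist joint near its range. I'm lifting, flipping the jaws by a half turn, and regripping the same end.

```bash
python3 -m jog '[[[-0.008,-0.085,0,0,0,-0.0278,0.2],[0,0,-0.35,0,0,0,0.2],[0,0,-0.2,0,0,-0.0278,0.2],[0,0,0,0,0,-0.0278,0.2],[0,0,0,0,0,-0.0278,0.2],[0,0,0,0,0,-0.0278,0.2],[0,0,0,0,0,-0.0278,0.2],[0,0,0,0,0,-0.0278,0.2],[0,0,0,0,0,-0.0278,0.2],[0,0,0,0,0,-0.0278,0.2],[0,0,0,0,0,-0.0278,0.2],[0,0,0,0,0,-0.0278,0.2]]]'|head -3
python3 -m jog '[[[0,0,0,0,0,-0.0278,0.2],[0,0,0,0,0,-0.0278,0.2],[0,0,0,0,0,-0.0278,0.2],[0,0,0,0,0,-0.0278,0.2],[0,0,0,0,0,-0.0278,0.2],[0,0,0,0,0,-0.0278,0.2],[0,0,0,0,0,-0.0278,0.2],[0,0,0,0,0,-0.0278,0.2],[0,0,0,0,0,0,0.2]]]'|head -3
python3 -c "
from h import *
tq()
p,W=cloud('top');W=W.reshape(-1,3);L=W-[658,136,0]
m=(np.hypot(L[:,0],L[:,1])<48)&(L[:,2]>140)&(L[:,2]<160);q=L[m];print(len(q))
if len(q)>15:
    k=q[:,:2];v=np.linalg.svd(k-k.mean(0))[2][0];print(q.mean(0),'world deg',np.degrees(np.arctan2(v[1],v[0])))
p,W=cloud('side');save(p,'f_side.png',(230,90,330,180),6);W=W.reshape(-1,3);L=W-[658,136,0]
m=(np.hypot(L[:,0],L[:,1])<48)&(L[:,2]>142)&(L[:,2]<158);q=L[m];print(len(q))
if len(q)>15:
    k=q[:,:2];v=np.linalg.svd(k-k.mean(0))[2][0];print(q.mean(0),'world deg',np.degrees(np.arctan2(v[1],v[0])))
"
```

```text
time: 29.58
tool_pos: [678.4, 124.4, 168.5]
tcp_rot: [179.9, -0.1, 68.9]
time: 30.7
tool_pos: [678.3, 124.4, 168.2]
tcp_rot: [179.9, 0.1, 148.7]
t 30.7 pos [678.3 124.4 168.2] yaw 148.7 j6 -52.5 r 23.4 ang -29.8 gap 17.1
 F tool [ 0.5 -0.1 -0.5] M [ 0.054 -0.003 -0.013] r x F -0.003
3
125
[  1.29072599  -4.2607528  153.46604853] world deg -34.401439721817106
```

```bash
python3 -m jog '[[[0,0,0.3,0,0,0,0.2],[0,0,0.26,0,0,0,0.2],[0,0,0,0,0,0,0.2]]]'|sed -n 2,4p
python3 -c "
from h import *
tq()"
python3 -m jog '[[[0.0073,-0.0833,0.0056,0,0,0.0278,0.2],[0.0073,-0.0833,0.0056,0,0,0.0278,0.2],[0.0073,-0.0833,0.0056,0,0,0.0278,0.2],[0.0073,-0.0833,0.0056,0,0,0.0278,0.2]]]' |sed -n 2,4p
python3 -c "
from h import *
tq()"
```

```text
tool_pos: [676.0, 124.2, 135.2]
tcp_rot: [-179.8, -0.2, 148.8]
ft_force: [-0.3, -0.1, -0.2]
t 31.18 pos [676.  124.2 135.2] yaw 148.8 j6 -52.7 r 21.6 ang -33.3 gap 17.0
 F tool [ 0.2 -0.2  0.2] M [ 0.077 -0.016 -0.001] r x F -0.005
tool_pos: [664.9, 114.5, 137.0]
tcp_rot: [180.0, -0.0, 108.5]
ft_force: [1.0, 2.1, -2.0]
t 31.68 pos [664.9 114.5 137. ] yaw 108.5 j6 -13.1 r 22.6 ang -72.1 gap 17.0
 F tool [1.6 1.6 2. ] M [ 0.358 -0.132  0.075] r x F 0.037
```

```bash
for i in 1 2 3; do python3 -m jog '[[[0.0073,-0.0833,0.0056,0,0,0.0278,0.2],[0.0073,-0.0833,0.0056,0,0,0.0278,0.2],[0.0073,-0.0833,0.0056,0,0,0.0278,0.2]]]' >/dev/null
python3 -c "
from h import *
tq()"; done
```

```text
t 32.05 pos [652.7 113.9 136.3] yaw 78.5 j6 16.9 r 22.7 ang -103.4 gap 17.1
 F tool [2.7 2.  1.7] M [ 0.55  -0.355  0.018] r x F 0.043
t 32.42 pos [642.2 119.3 135.9] yaw 48.5 j6 47.5 r 23.0 ang -133.5 gap 17.0
 F tool [4.3 1.  1. ] M [ 0.453 -0.689  0.07 ] r x F 0.021
t 32.8 pos [635.9 129.4 135.2] yaw 18.4 j6 78.6 r 23.1 ang -163.4 gap 17.3
 F tool [6.  1.5 2.2] M [ 0.065 -1.036  0.039] r x F 0.031
```

Radial force is building toward the axis: the pad edge is riding on the ball. I'm moving inward 4 mm before going on.

```bash
python3 -m jog '[[[0.05,0,0,0,0,0,0.2],[0.04,0,0,0,0,0,0.2],[0,0,0,0,0,0,0.2]]]' >/dev/null
python3 -c "
from h import *
tq()
c,s=np.cos(np.radians(13.5)),np.sin(np.radians(13.5))
for n in('top','side'):
  p,W=cloud(n); save(p,'g_%s.png'%n,(230,90,340,190) if n=='side' else (120,105,220,205),6)
  W=W.reshape(-1,3);d=W-[658,136,0]
  L=np.c_[d[:,0]*c+d[:,1]*s,-d[:,0]*s+d[:,1]*c,W[:,2]]
  m=(abs(L[:,1])<60)&(abs(L[:,1])>20)&(L[:,2]>116)&(L[:,2]<130)&(abs(L[:,0])<25);print(n,'crown',m.sum(),L[m].mean(0).round(1))
  m=(np.hypot(L[:,0],L[:,1])<48)&(L[:,2]>140)&(L[:,2]<156);q=L[m];print(len(q))
  if len(q)>15:
    k=q[:,:2];v=np.linalg.svd(k-k.mean(0))[2][0];e=(k-k.mean(0))@v;print(q.mean(0),'local deg',np.degrees(np.arctan2(v[1],v[0])),'ctr',k.mean(0)+v*(e.min()+e.max())/2,e.max()-e.min())
"
```

```text
t 33.17 pos [638.8 130.4 134.6] yaw 18.9 j6 78.1 r 20.0 ang -163.7 gap 17.4
 F tool [-0.9 -0.9  1. ] M [ 0.016 -0.062 -0.028] r x F -0.017
top crown 8 [ -1.  -54.5 124.6]
46
[-33.6890741   -8.3280684  149.81648982] local deg 134.1935630542691 ctr [-30.47171401 -11.63729614] 29.133878512938615
side crown 41 [ -0.8 -42.3 125.8]
137
[ -7.78108821  -7.09309132 150.16455766] local deg -166.7388004489331 ctr [ 0.72447428 -5.08854237] 88.23787695975527
```

View pics/g_side.png

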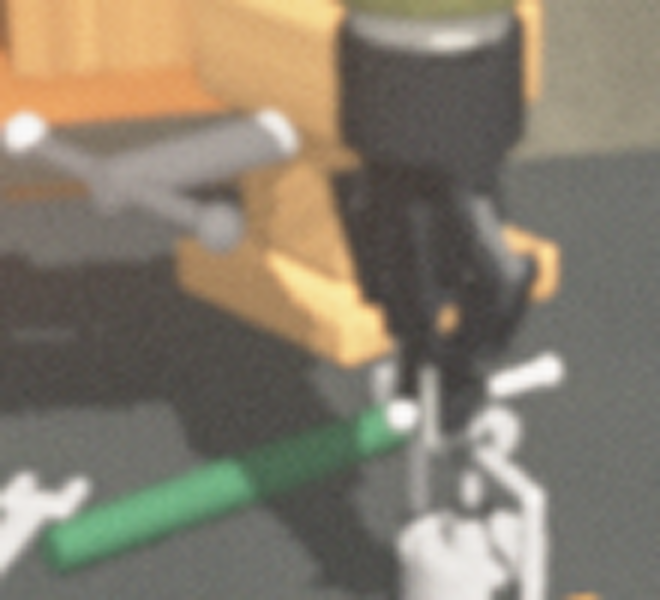

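The bail is still upright (crown at x=-0.8, unchanged), and the bar with its ball at (400,415) has turned about 0.98 turn. I continue with a 20 mm orbit.

```bash
for i in 1 2; do python3 -m jog '[[[0.0061,-0.0694,0.0056,0,0,0.0278,0.2],[0.0061,-0.0694,0.0056,0,0,0.0278,0.2],[0.0061,-0.0694,0.0056,0,0,0.0278,0.2],[0,0,0,0,0,0,0.2]]]' >/dev/null
python3 -c "
from h import *
tq()"; done
```

```text
t 33.77 pos [638.4 140.3 134. ] yaw -11.2 j6 109.1 r 20.1 ang 167.7 gap 17.0
 F tool [ 0.9  1.8 -0.8] M [-0.384 -0.093  0.089] r x F 0.037
t 34.27 pos [642.7 149.4 133.4] yaw -41.1 j6 139.8 r 20.3 ang 138.7 gap 17.2
 F tool [ 2.2  4.5 -2.8] M [-0.636  0.164  0.021] r x F 0.092
```

Torque is rising to 0.09 N m, so the foot is on the cap and the seat is giving. I'm flipping the jaws once more for the final turn.

```bash
python3 -m jog '[[[0.006,0.085,0,0,0,-0.0278,0.2],[0,0,-0.35,0,0,0,0.2],[0,0,-0.25,0,0,-0.0278,0.2],[0,0,0,0,0,-0.0278,0.2],[0,0,0,0,0,-0.0278,0.2],[0,0,0,0,0,-0.0278,0.2],[0,0,0,0,0,-0.0278,0.2],[0,0,0,0,0,-0.0278,0.2],[0,0,0,0,0,-0.0278,0.2],[0,0,0,0,0,-0.0278,0.2],[0,0,0,0,0,-0.0278,0.2],[0,0,0,0,0,-0.0278,0.2]]]'|sed -n 2,4p
python3 -m jog '[[[0,0,0,0,0,-0.0278,0.2],[0,0,0,0,0,-0.0278,0.2],[0,0,0,0,0,-0.0278,0.2],[0,0,0,0,0,-0.0278,0.2],[0,0,0,0,0,-0.0278,0.2],[0,0,0,0,0,-0.0278,0.2],[0,0,0,0,0,-0.0278,0.2],[0,0,0,0,0,-0.0278,0.2],[0,0,0,0,0,0,0.2]]]'|sed -n 2,4p
python3 -c "
from h import *
tq()
c,s=np.cos(np.radians(13.5)),np.sin(np.radians(13.5))
for n in('top','side'):
  p,W=cloud(n); save(p,'k_%s.png'%n,(230,90,340,190) if n=='side' else (120,105,220,205),6)
  W=W.reshape(-1,3);d=W-[658,136,0]
  L=np.c_[d[:,0]*c+d[:,1]*s,-d[:,0]*s+d[:,1]*c,W[:,2]]
  m=(abs(L[:,1])<60)&(abs(L[:,1])>20)&(L[:,2]>116)&(L[:,2]<130)&(abs(L[:,0])<25);print(n,'crown',m.sum(),L[m].mean(0).round(1))
  m=(np.hypot(d[:,0],d[:,1])<48)&(L[:,2]>138)&(L[:,2]<154);q=d[m];print(len(q))
  if len(q)>15:
    k=q[:,:2];v=np.linalg.svd(k-k.mean(0))[2][0];e=(k-k.mean(0))@v;print(q.mean(0),'world deg',np.degrees(np.arctan2(v[1],v[0])),'ctr',k.mean(0)+v*(e.min()+e.max())/2,e.max()-e.min())
"
```

```text
tool_pos: [640.5, 147.4, 164.6]
tcp_rot: [180.0, -0.1, 69.1]
ft_force: [-1.3, -0.5, 0.3]
tool_pos: [640.5, 147.2, 164.3]
tcp_rot: [179.9, 0.0, 148.8]
ft_force: [0.5, -0.6, 0.2]
t 36.9 pos [640.5 147.2 164.3] yaw 148.8 j6 -50.3 r 20.8 ang 147.4 gap 17.1
 F tool [-0.8 -0.2 -0.2] M [-0.027 -0.02  -0.019] r x F 0.004
top crown 65 [ -0.7 -38.6 125.1]
109
[ 12.67272432   1.29414177 149.52381713] world deg -174.13520972923044 ctr [-0.76232116 -0.0858913 ] 86.06279420566617
side crown 57 [ -0.7 -22.6 125.4]
121
[ -1.11048873  -3.27139197 149.56352986] world deg -174.17201982078197 ctr [-0.7930473  -3.23899081] 84.73304375465563
```

View pics/k_top.png

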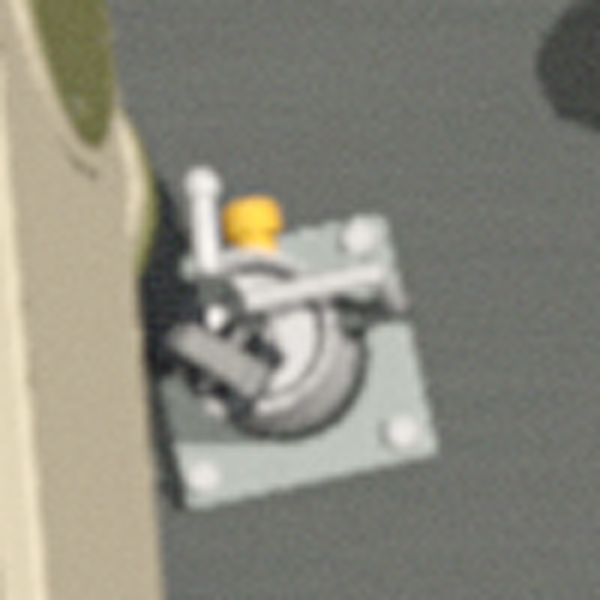

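The picture shows the bar's far end pointing up at (203,185) and the fingers hovering at (220,360). The bar now lies at 186° rather than about 149°, so the lift dragged it back by about 37°. I'm realigning to it.

```bash
python3 -m jog '[[[0,0,0,0,0,-0.0258,0.2],[0,0,0,0,0,-0.0258,0.2],[0,0,0,0,0,-0.0258,0.2],[0,0,0,0,0,-0.0258,0.2],[0,0,0,0,0,0,0.2]]]'|sed -n 2,4p
python3 -c "
from h import *
to(637.6,132.9,134,185.9)"
```

```text
tool_pos: [640.2, 146.8, 163.3]
tcp_rot: [180.0, 0.0, -174.2]
ft_force: [-0.2, -0.1, -0.8]
t 37.62 pos [640.2 146.8 163.3] [ 180.     0.  -174.2] F [-0.2 -0.1 -0.8] gap 17.1
shift [ 0.08  -0.272  0.586] turn [ 0.      0.     -0.0003]
```

```bash
python3 -m jog '[[[0.08,-0.27,0,0,0,0,0.2],[0,0,0,0,0,0,0.2],[0,0,0.3,0,0,0,0.2],[0,0,0.28,0,0,0,0.2],[0,0,0,0,0,0,0.2]]]'|sed -n 2,4p
python3 -c "
from h import *
tq((657.5,135))"
python3 -m jog '[[[-0.0061,0.0694,0.0056,0,0,0.0278,0.2],[-0.0061,0.0694,0.0056,0,0,0.0278,0.2],[-0.0061,0.0694,0.0056,0,0,0.0278,0.2],[0,0,0,0,0,0,0.2]]]'|sed -n 2,4p
python3 -c "
from h import *
tq((657.5,135))"
```

```text
tool_pos: [635.8, 132.8, 131.0]
tcp_rot: [-180.0, -0.3, -174.0]
ft_force: [-0.4, 0.4, -1.1]
t 38.25 pos [635.8 132.8 131. ] yaw -174.0 j6 -88.8 r 21.8 ang -174.2 gap 17.5
 F tool [0.4 0.5 1.1] M [-0.046  0.038 -0.038] r x F -0.01
tool_pos: [638.9, 142.8, 133.0]
tcp_rot: [-179.9, -0.0, 156.1]
ft_force: [-2.3, -2.4, 0.7]
t 38.75 pos [638.9 142.8 133. ] yaw 156.1 j6 -57.9 r 20.2 ang 157.3 gap 16.9
 F tool [ 1.1 -3.1 -0.7] M [-0.483  0.369  0.045] r x F 0.062
```

Geometry puts the contact at the pad's outer edge, about 31 mm from the axis. A reading of 3.1 N is therefore about 0.096 N m, and my target of about 0.24 N m is roughly 7.8 N here. I continue in small steps.

```bash
for i in 1 2; do python3 -m jog '[[[-0.0061,0.0694,0.0056,0,0,0.0278,0.2],[-0.0061,0.0694,0.0056,0,0,0.0278,0.2],[0,0,0,0,0,0,0.2]]]'>/dev/null
python3 -c "
from h import *
tq((657.5,135))"; done
```

```text
t 39.12 pos [642.4 148.6 132.4] yaw 136.1 j6 -37.5 r 20.3 ang 138.0 gap 17.5
 F tool [ 1.2 -5.  -1.5] M [-0.363  0.691 -0.025] r x F 0.1
t 39.5 pos [647.6 153.1 131.9] yaw 116.1 j6 -17.3 r 20.6 ang 118.6 gap 17.3
 F tool [ 2.8 -5.4 -2.3] M [-0.25   1.048  0.033] r x F 0.108
```

```bash
cat >> h.py <<'E'
def bar(lo=138,hi=154):
  c,s=np.cos(np.radians(13.5)),np.sin(np.radians(13.5))
  for n in('top','side'):
    p,W=cloud(n); b=p.reshape(-1,3).mean(1);W=W.reshape(-1,3);d=W-[658,136,0]
    L=np.c_[d[:,0]*c+d[:,1]*s,-d[:,0]*s+d[:,1]*c,W[:,2]]
    m=(abs(L[:,1])<60)&(abs(L[:,1])>20)&(L[:,2]>116)&(L[:,2]<130)&(abs(L[:,0])<25);print(n,'crown',m.sum(),L[m].mean(0).round(1))
    m=(np.hypot(d[:,0],d[:,1])<48)&(d[:,2]>lo)&(d[:,2]<hi)&(b>110);q=d[m]
    if len(q)>15:
      k=q[:,:2];v=np.linalg.svd(k-k.mean(0))[2][0];e=(k-k.mean(0))@v;print(' ',len(q),q.mean(0).round(1),'world deg',np.degrees(np.arctan2(v[1],v[0])).round(1),'ctr',(k.mean(0)+v*(e.min()+e.max())/2).round(1),(e.max()-e.min()).round(1))
      far=q[np.hypot(q[:,0],q[:,1])>30]; a=np.degrees(np.arctan2(far[:,1],far[:,0])); print('  far-end angs',np.histogram(a,np.arange(-180,181,15))[0])
    globals()['last_'+n]=p
E
python3 -c "
from h import *
bar(); save(last_side,'m_side.png',(230,90,340,190),6); save(last_top,'m_top.png',(120,105,220,205),6)"
```

```text
top crown 65 [ -0.7 -39.  125.1]
  104 [ 10.7 -13.4 148.9] world deg 134.3 ctr [  7.6 -10.3] 59.3
  far-end angs [ 0  0  0  0  0  0  0  0 25  7  0  0  0  0  0  0  0  0  0  0  0  0  0  0]
side crown 47 [ -0.9 -30.7 125.7]
  110 [  3.5  -7.5 148.6] world deg -48.7 ctr [ 3.6 -7.6] 72.2
  far-end angs [ 0  0  0  0  0  0  0  0 23  1  0  0  0  0  0  0  0  0  3  0  0  0  2  0]Traceback (most recent call last):
  File "<string>", line 3, in <module>
    bar(); save(last_side,'m_side.png',(230,90,340,190),6); save(last_top,'m_top.png',(120,105,220,205),6)
                ^^^^^^^^^
NameError: name 'last_side' is not defined
```

The bar follows, at about 133° or 1.18 turns in all. Now single small steps.

```bash
for i in 1 2; do python3 -m jog '[[[-0.003,0.035,0.0028,0,0,0.0139,0.2],[0,0,0,0,0,0,0.2]]]'>/dev/null
python3 -c "
from h import *
tq((657.5,135))"; done
```

```text
t 39.85 pos [649.  153.8 131.8] yaw 111.2 j6 -12.3 r 20.6 ang 114.3 gap 17.1
 F tool [ 2.2 -7.6 -4.1] M [-0.2    1.306  0.047] r x F 0.153
t 40.1 pos [650.6 154.3 131.5] yaw 106.2 j6 -7.3 r 20.5 ang 109.7 gap 17.2
 F tool [-0.  -7.9 -3.6] M [-0.152  1.31   0.081] r x F 0.161
```

```bash
python3 -c "
from h import *
import h
bar(); tq((657.5,135)); save(h.last_side,'m_side.png',(230,90,340,190),6)"
```

```text
top crown 63 [ -0.6 -38.7 125.2]
  109 [  7.  -13.  148.5] world deg 125.3 ctr [  5.7 -11.2] 58.9
  far-end angs [ 0  0  0  0  0  0  0 13 14  0  0  0  0  0  0  0  0  0  0  0  0  0  0  0]
side crown 50 [ -0.8 -31.4 125.3]
  111 [  1.9  -8.1 148.4] world deg 126.7 ctr [ 0.7 -6.4] 77.9
  far-end angs [ 0  0  0  0  0  0  0 11 12  0  0  0  0  0  0  0  0  0  0  0  0  2  2  0]
t 40.2 pos [650.6 154.3 131.5] yaw 106.3 j6 -7.4 r 20.5 ang 109.7 gap 17.2
 F tool [ 1.  -7.5 -3.5] M [-0.124  1.282  0.055] r x F 0.153
```

The bar is still moving about 7° per step at 7.7 N. For a clean torque reading I back off and shift out onto the ball, where the lever is exactly 38 mm, for the final push.

```bash
python3 -m jog '[[[0,-0.09,0,0,0,-0.0139,0.2],[0,-0.05,0,0,0,-0.0139,0.22],[0,0,0,0,0,0,0.22]]]'>/dev/null
python3 -c "
from h import *
to(635.2,165.7,132,126);tq((657.5,135)); bar()
W=cloud('top')[1].reshape(-1,3);d=W-[658,136,0];r=np.hypot(d[:,0],d[:,1]);m=(r<22)&(r>12)&(d[:,2]>60)&(d[:,2]<90);print('cap',m.sum(),np.percentile(d[m,2],[10,50,90]))
W=cloud('side')[1].reshape(-1,3);d=W-[658,136,0];r=np.hypot(d[:,0],d[:,1]);m=(r<22)&(r>12)&(d[:,2]>60)&(d[:,2]<90);print('cap',m.sum(),np.percentile(d[m,2],[10,50,90]))
"
```

```text
t 40.58 pos [645.3 151.2 131.8] [-180.     0.   116.1] F [-0.4 -6.   0.3] gap 18.7
shift [ 0.35  -0.054 -0.005] turn [-0.0001  0.0001 -0.0274]
t 40.58 pos [645.3 151.2 131.8] yaw 116.1 j6 -17.3 r 20.3 ang 126.9 gap 18.7
 F tool [-5.2 -3.  -0.3] M [-0.826  0.135  0.118] r x F 0.08
top crown 65 [ -0.5 -38.6 124.7]
  97 [ 11.7 -12.6 148.9] world deg 144.4 ctr [ 5.8 -8.4] 64.8
  far-end angs [ 0  0  0  0  0  0  0  0 12 18  0  0  0  0  0  0  0  0  0  0  0  0  0  0]
side crown 45 [ -0.6 -28.5 125.7]
  109 [  3.2  -7.9 148.2] world deg 143.0 ctr [ 5.9 -9.9] 67.5
  far-end angs [ 0  0  0  0  0  0  0  0 15  7  0  0  0  0  0  0  0  0  0  0  0  0  0  0]
cap 127 [72.15287696 74.79675175 76.57417583]
cap 58 [76.06287783 77.53203832 78.80286976]
```

The bar was wedged diagonally between the pads because the yaw mismatch had grown to about 20°, so it came back with them to 143.5°. I'm opening wider to free it, then aligning the yaw.

```bash
python3 -m jog '[[[0,0,0,0,0,0,0.45],[0,0,0,0,0,0,0.45],[0,-0.06,0,0,0,-0.0257,0.45],[0,-0.04,0,0,0,-0.0257,0.45],[0,0,0,0,0,-0.0257,0.45],[0,0,0,0,0,0,0.45]]]'>/dev/null
python3 -c "
from h import *
bar(); tq((657.5,135)); to(626.9,157.5,132,143.7)"
```

```text
top crown 65 [ -0.6 -38.9 124.7]
  86 [ 16.9  -4.8 149.4] world deg 166.6 ctr [-1.5 -0.4] 85.5
  far-end angs [ 0  0  0  0  0  0  0  0  0  0 16 12  0  0  0  0  0  0  0  0  0  0  2  5]
side crown 51 [ -0.6 -29.8 125.5]
  120 [  1.9  -5.1 148.2] world deg 173.3 ctr [-0.7 -4.8] 84.6
  far-end angs [ 3  4  0  0  0  0  0  0  0  0 19  2  0  0  0  0  0  0  2  0  0  0  0  3]
t 41.62 pos [640.8 149.7 131.7] yaw 143.5 j6 -44.9 r 22.2 ang 138.7 gap 38.4
 F tool [ 0.9 -1.3  0.5] M [-0.224  0.264 -0.009] r x F 0.03
t 41.62 pos [640.8 149.7 131.7] [-180.    -0.   143.5] F [-1.5 -0.5 -0.5] gap 38.4
shift [ 0.317 -0.039 -0.006] turn [-0.     -0.0001 -0.0005]
```

```bash
python3 -m jog '[[[0,0.06,0,0,0,0,0.45],[0,0,0,0,0,0,0.45]]]'>/dev/null; python3 -c "
from h import *
bar(); tq((657.5,135))"
```

```text
top crown 65 [ -0.6 -38.9 124.9]
  87 [ 16.3  -5.3 149.5] world deg 163.6 ctr [-0.9 -0.2] 85.2
  far-end angs [ 0  0  0  0  0  0  0  0  0  0 18  9  0  0  0  0  0  0  0  0  0  0  5  2]
side crown 50 [ -0.9 -29.8 125.8]
  123 [  3.8  -3.9 148.2] world deg -17.3 ctr [ 0.4 -2.8] 83.3
  far-end angs [ 1  0  0  0  0  0  0  0  0  0 20  1  0  0  0  0  0  0  5  2  0  0  1  3]
t 41.98 pos [642.7 151.7 131.6] yaw 143.7 j6 -44.8 r 22.3 ang 131.6 gap 38.7
 F tool [-0.3 -4.   0.3] M [-0.544  0.396 -0.005] r x F 0.085
```

```bash
for i in 1 2; do python3 -m jog '[[[0,-0.06,0,0,0,0,0.45],[0,0,0,0,0,0,0.45]]]'>/dev/null; python3 -c "
from h import *
bar(); tq((657.5,135))" | grep -v crown; done
```

```text
86 [ 17.7  -4.8 149.2] world deg 167.2 ctr [-0.4 -0.7] 87.3
  far-end angs [ 0  0  0  0  0  0  0  0  0  0 15 13  0  0  0  0  0  0  0  0  0  0  2  4]
  120 [  1.6  -5.1 148.1] world deg 175.1 ctr [-0.7 -4.9] 84.5
  far-end angs [ 3  5  1  0  0  0  0  0  0  0 17  4  0  0  0  0  0  0  0  2  0  0  0  3]
t 42.33 pos [641.3 149.5 132. ] yaw 143.7 j6 -45.1 r 21.7 ang 138.3 gap 38.1
 F tool [-1.8 -0.9  1.4] M [-0.23  -0.063  0.045] r x F 0.015
  75 [ 22.   -4.  148.9] world deg 170.2 ctr [-0.8 -0. ] 86.5
  far-end angs [ 0  0  0  0  0  0  0  0  0  0  5 24  0  0  0  0  0  0  0  0  0  0  0  3]
  118 [  3.8  -4.3 148.4] world deg -3.2 ctr [ 2.1 -4.2] 79.5
  far-end angs [ 1  6  5  0  0  0  0  0  0  0 12 11  0  0  0  0  0  0  0  4  0  0  0  0]
t 42.67 pos [639.3 146.9 131.9] yaw 143.7 j6 -45.3 r 21.8 ang 146.8 gap 38.3
 F tool [-0.9 -0.8 -1.8] M [-0.231 -0.024  0.017] r x F 0.018
```

```bash
python3 -m jog '[[[0,-0.08,0,0,0,0,0.45],[0,0,0,0,0,0,0.45]]]'>/dev/null; python3 -c "
from h import *
bar(); tq((657.5,135))" | grep -v crown; python3 -m jog '[[[0,-0.05,0,0,0,-0.02,0.45],[0,0,0,0,0,-0.015,0.45]]]'>/dev/null; python3 -c "
from h import *
bar(); tq((657.5,135))
for n in('top','side'):
  W=cloud(n)[1].reshape(-1,3);d=W-[658,136,0];r=np.hypot(d[:,0],d[:,1]);m=(r<22)&(r>12)&(d[:,2]>60)&(d[:,2]<90);print('cap',m.sum(),np.percentile(d[m,2],[10,50,90]))
" | grep -v crown
```

```text
58 [ 26.9  -2.5 149.4] world deg -170.5 ctr [ 5.1 -6.2] 74.3
  far-end angs [ 0  1  1  0  0  0  0  0  0  0  0 20  8  0  0  0  0  0  0  0  0  0  0  0]
  122 [  2.3  -5.  148.3] world deg 7.2 ctr [ 0.8 -5.1] 82.4
  far-end angs [ 1  5 13  0  0  0  0  0  0  0  1 19  1  0  0  0  0  0  0  0  0  0  0  0]
t 43.02 pos [636.7 143.6 131.7] yaw 143.7 j6 -45.5 r 22.5 ang 157.5 gap 38.6
 F tool [ 0.  -1.4  0.2] M [-0.245  0.113  0.022] r x F 0.03
  46 [ 26.4   1.4 149.5] world deg -174.3 ctr [-1.1 -1.4] 86.9
  far-end angs [ 3  1  0  0  0  0  0  0  0  0  0  7 22  0  0  0  0  0  0  0  0  0  0  0]
  125 [  0.3  -4.3 148.2] world deg 12.8 ctr [ 0.1 -4.3] 88.4
  far-end angs [ 4  9 11  1  0  0  0  0  0  0  0 14  6  0  0  0  0  0  0  0  0  0  0  0]
t 43.38 pos [635.4 141.9 131.7] yaw 156.4 j6 -58.3 r 23.2 ang 162.8 gap 38.5
 F tool [-0.5 -0.7  0.1] M [-0.112 -0.007  0.013] r x F 0.018
cap 50 [71.8517428  75.10061826 76.86390148]
cap 56 [76.46430488 77.61614235 79.57200157]
```

```bash
python3 -m jog '[[[0,-0.1,0,0,0,-0.01,0.45],[0,0,-0.3,0,0,0,0.45],[0,0,-0.4,0,0,0,0.45]]]'>/dev/null; python3 -c "
from h import *
bar(); bar(); tq((657.5,135))
for n in('top','side'):
  W=cloud(n)[1].reshape(-1,3);d=W-[658,136,0];r=np.hypot(d[:,0],d[:,1]);m=(r<22)&(r>12)&(d[:,2]>60)&(d[:,2]<90);print('cap',m.sum(),np.percentile(d[m,2],[10,50,90]))
  m=(r<8)&(d[:,2]>80)&(d[:,2]<125);print(np.percentile(d[m,2],[5,20,50,80]))
import h; save(h.last_side,'n_side.png',(265,110,325,190),7)
" | grep -v crown
```

```text
60 [ 12.3   1.  149.9] world deg -175.3 ctr [-0.6 -0. ] 85.1
  far-end angs [14  0  0  0  0  0  0  0  0  0  0  4 25  0  0  0  0  0  0  0  0  0  0  2]
  119 [ -1.3  -3.5 149.5] world deg -174.0 ctr [-0.3 -3.4] 84.7
  far-end angs [16  3  0  0  0  0  0  0  0  0  0  5 10  0  0  0  0  0  0  0  0  0  0  1]
  68 [  5.8   0.2 149.6] world deg -175.0 ctr [-0.2 -0.3] 86.0
  far-end angs [21  0  0  0  0  0  0  0  0  0  0  3 23  0  0  0  0  0  0  0  0  0  0  3]
  119 [ -1.4  -3.2 149.3] world deg -175.1 ctr [ 0.2 -3.1] 85.4
  far-end angs [16  4  0  0  0  0  0  0  0  0  0  6 11  0  0  0  0  0  0  0  0  0  0  0]
t 44.05 pos [634.3 137.4 168.5] yaw 159.9 j6 -62.2 r 23.3 ang 174.0 gap 38.5
 F tool [ 1.1  0.1 -0.3] M [-0.006 -0.006 -0.018] r x F -0.008
cap 25 [73.31419798 74.81070915 75.94946313]
[95.54918382 96.1869302  97.46242295 97.73347198]
cap 65 [76.29706147 77.71852149 79.65653122]
[ 93.42129811  99.84642105 105.98200952 116.69926587]
```

With the tool clear the bar rests at 185°, and the cap is 3 mm lower than when first seated in both cameras (74.8 vs 77.8, and 77.7 vs 80.6), so the seat is fully down. I'll do one clean final push on the ball itself with a 38 mm lever.

```bash
python3 -m jog '[[[0,0,0,0,0,-0.0233,0.25],[0,0,0,0,0,-0.0233,0.25],[0,0,0,0,0,-0.0233,0.25],[0,0,0,0,0,0,0.25]]]'>/dev/null; python3 -c "
from h import *
to(619.6,131.7,134,185)"
```

```text
t 44.65 pos [632.9 137.1 165.8] [-1.80e+02 -1.00e-01 -1.75e+02] F [ 0.1  1.  -0.5] gap 21.5
shift [ 0.273 -0.085  0.637] turn [-0.     -0.0002  0.0001]
```

```bash
python3 -m jog '[[[0.27,-0.085,0,0,0,0,0.25],[0,0,0,0,0,0,0.25],[0,0,0.35,0,0,0,0.25],[0,0,0.23,0,0,0,0.25],[0,0,0,0,0,0,0.25]]]'>/dev/null; python3 -c "
from h import *
tq((657.5,135))"
python3 -m jog '[[[-0.0115,0.132,0.0056,0,0,0.0278,0.25],[-0.0115,0.132,0.0056,0,0,0.0278,0.25],[0,0,0,0,0,0,0.25]]]'>/dev/null; python3 -c "
from h import *
tq((657.5,135))"
python3 -m jog '[[[-0.0115,0.132,0.0056,0,0,0.0278,0.25],[0,0,0,0,0,0,0.25]]]'>/dev/null; python3 -c "
from h import *
tq((657.5,135))"
```

```text
t 45.27 pos [619.  131.6 135.1] yaw -174.9 j6 -87.7 r 38.7 ang -175.0 gap 21.6
 F tool [ 0.5 -0.3  0.8] M [ 0.008 -0.022  0.014] r x F 0.012
t 45.65 pos [621.3 144.8 137. ] yaw 165.1 j6 -66.6 r 37.5 ang 164.8 gap 21.3
 F tool [ 0.7 -1.4  1. ] M [-0.201  0.216  0.005] r x F 0.052
t 45.9 pos [623.4 150.9 136.7] yaw 155.3 j6 -56.3 r 37.6 ang 155.0 gap 20.9
 F tool [ 2.6 -2.6 -0. ] M [-0.265  0.463 -0.001] r x F 0.097
```

```bash
for i in 1 2 3; do python3 -m jog '[[[-0.0115,0.132,0.0056,0,0,0.0278,0.25],[0,0,0,0,0,0,0.25]]]'>/dev/null; python3 -c "
from h import *
tq((657.5,135))"; done
```

```text
t 46.15 pos [626.5 156.8 136.5] yaw 145.4 j6 -45.9 r 37.8 ang 144.9 gap 21.3
 F tool [ 2.5 -3.6 -1.7] M [-0.192  0.728 -0.066] r x F 0.137
t 46.4 pos [630.7 162.  136.4] yaw 135.4 j6 -35.5 r 38.1 ang 134.7 gap 21.6
 F tool [ 2.1 -4.4 -1.9] M [-0.205  0.826 -0.031] r x F 0.17
t 46.65 pos [635.7 166.5 136.1] yaw 125.4 j6 -25.2 r 38.3 ang 124.7 gap 21.5
 F tool [ 2.4 -5.1 -2.6] M [-0.208  0.858 -0.005] r x F 0.197
```

```bash
for i in 1 2; do python3 -m jog '[[[-0.0115,0.132,0.0056,0,0,0.0278,0.25],[0,0,0,0,0,0,0.25]]]'>/dev/null; python3 -c "
from h import *
tq((657.5,135))"; done; python3 -c "
from h import *
bar();tq((657.5,135))"
```

```text
t 46.9 pos [641.4 170.  135.9] yaw 115.4 j6 -15.0 r 38.5 ang 114.7 gap 21.0
 F tool [ 3.  -5.  -3.4] M [ 0.054  1.021 -0.082] r x F 0.192
t 47.15 pos [647.6 172.6 135.8] yaw 105.4 j6 -4.9 r 38.8 ang 104.7 gap 21.4
 F tool [ 2.3 -4.8 -4.3] M [ 0.249  1.043 -0.056] r x F 0.186
top crown 70 [ -0.8 -34.7 124.8]
  145 [  1.3  -4.2 148.7] world deg 116.0 ctr [ 1.8 -5.1] 75.4
  far-end angs [ 0  0  0  0  0  0  0 21  4  0  0  0  0  0  0  0  0  1  0  4  3  4  0  0]
side crown 65 [ -0.8 -13.2 125.2]
  127 [ -2.    2.4 148.8] world deg -66.5 ctr [ 0.3 -2.7] 87.6
  far-end angs [ 0  0  0  0  0  0  0 21  0  0  0  0  0  0  0  0  7  4  1  3  9  9  0  0]
t 47.25 pos [647.6 172.6 135.8] yaw 105.6 j6 -5.1 r 38.8 ang 104.7 gap 21.8
 F tool [ 2.4 -5.7 -3.6] M [ 0.178  1.05  -0.033] r x F 0.222
```

The push is 5 to 5.7 N at the 38 mm lever, inside the 5-8 N window. I'm backing off and checking whether it holds.

```bash
python3 -m jog '[[[0,-0.08,0,0,0,0,0.25],[0,0,0,0,0,0,0.25]]]'>/dev/null; python3 -c "
from h import *
bar();tq((657.5,135))"|grep -v crown
```

```text
143 [  1.5  -3.9 148.7] world deg 123.0 ctr [ 1.3 -3.5] 76.8
  far-end angs [ 0  0  0  0  0  0  0 14 13  0  0  0  0  0  0  0  0  0  0  1  3  7  0  0]
  139 [ -1.8   1.8 148.5] world deg -61.2 ctr [-0.5 -0.6] 93.3
  far-end angs [ 0  0  0  0  0  0  0 17  6  0  0  0  0  0  0  0  3  7  5  3  6 16  0  0]
t 47.6 pos [644.2 170.5 135.7] yaw 105.2 j6 -4.7 r 37.9 ang 110.5 gap 21.5
 F tool [-1.3 -4.9 -2.4] M [-0.416  0.83  -0.018] r x F 0.191
```

```bash
python3 -m jog '[[[0,-0.3,0,0,0,0,0.5],[0,0.1,-0.4,0,0,0,0.5],[0,0,-0.4,0,0,0,0.5]]]'>/dev/null; python3 -c "
from h import *
bar();tq((657.5,135));import h; save(h.last_side,'o_side.png',(255,100,335,190),6)
for n in('top','side'):
  W=cloud(n)[1].reshape(-1,3);d=W-[658,136,0];r=np.hypot(d[:,0],d[:,1]);m=(r<22)&(r>12)&(d[:,2]>60)&(d[:,2]<90);print('cap',m.sum(),np.percentile(d[m,2],[10,50,90]))
"
```

```text
top crown 114 [ -0.7  -8.7 124.9]
  167 [ -0.2   0.5 149.8] world deg -173.7 ctr [-0.2  0.5] 86.1
  far-end angs [28  0  0  0  0  0  0  0  0  0  0  3 28  1  0  0  0  0  0  0  0  0  0  3]
side crown 56 [ -0.8 -24.7 125.2]
  120 [ -0.9  -3.2 149.5] world deg -174.0 ctr [-0.1 -3.1] 85.2
  far-end angs [15  5  0  0  0  0  0  0  0  0  0  9  8  0  0  0  0  0  0  0  0  0  0  0]
t 48.08 pos [638.  168.9 181. ] yaw 105.1 j6 -4.7 r 39.1 ang 120.0 gap 42.6
 F tool [-0.5  0.6 -0.4] M [ 0.007 -0.012  0.015] r x F -0.016
cap 109 [72.41510406 75.36218476 77.41257841]
cap 64 [76.28198472 77.4785259  79.72328354]
```

The bar settles at 186° each time, after three different peak pushes. The seat stays fully down and the bail upright. I'm retreating for a last look.

```bash
python3 -m jog '[[[0,-0.5,-0.6,0,0,0,0.5],[0,-0.9,-0.4,0,0,0,0.5],[-0.3,-0.9,0,0,0,0,0.5],[-0.6,-0.7,0,0,0,0,0.5],[0,0,0,0,0,0,0.5],[0,0,0,0,0,0,0.5]]]'|head -4; python3 -c "
from h import *
import h
bar()
save(h.last_side,'z_side.png',(235,90,345,200),6)
p,W=cloud('top');z=W[...,2]
for n,u0,v0,u1,v1,a,b in(('hex',310,142,346,178,18,32),('flange',360,180,412,226,5,45),('offcut',330,258,384,288,22,38)):
    w=W[v0:v1,u0:u1].reshape(-1,3);q=w[(w[:,2]>a)&(w[:,2]<b)];print(n,len(q),q.mean(0).round(1))"
```

```text
time: 48.92
tool_pos: [501.8, 85.9, 225.4]
tcp_rot: [180.0, -0.0, 105.0]
ft_force: [0.2, 0.1, 0.3]
top crown 134 [-8.000e-01 -1.000e-01  1.249e+02]
  127 [ 10.1   1.6 149.4] world deg -174.0 ctr [8.  1.4] 69.0
  far-end angs [ 0  0  0  0  0  0  0  0  0  0  0  3 27  2  0  0  0  0  0  0  0  0  0  0]
side crown 54 [ -0.9 -22.2 125.4]
  120 [ -0.8  -3.5 149.4] world deg -174.4 ctr [ 0.3 -3.4] 83.9
  far-end angs [15  4  0  0  0  0  0  0  0  0  0 10  7  0  0  0  0  0  0  0  0  0  0  1]
hex 442 [ 671.8 -247.2   24.3]
flange 1215 [ 570.1 -390.6   17.9]
offcut 540 [ 403.3 -313.4   30.2]
```

View pics/z_side.png

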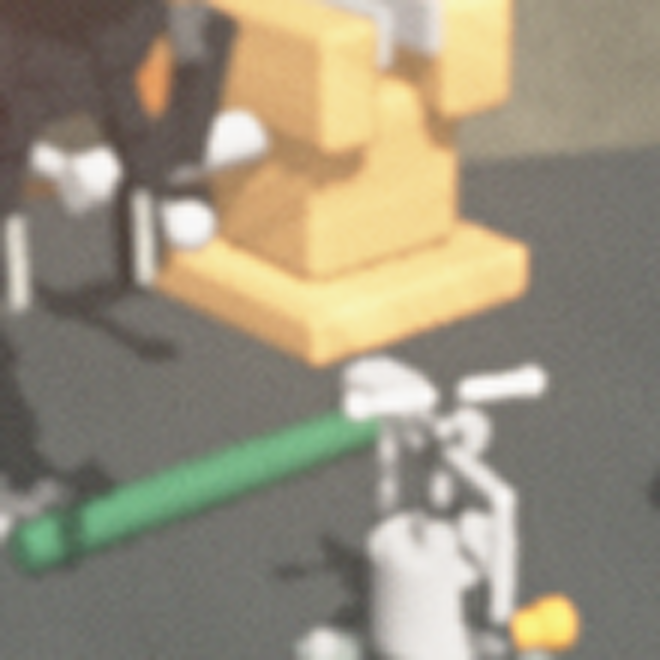

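The last picture shows the bail upright, the tommy bar across its top from (370,400) to (540,380), and the gripper well clear at left. The bystanders have not moved. Handing in.

```bash
python3 -c "
from bench import job
print(job.hand_in())"
```

```text
the job is handed in; nothing more can be done
None
```

The filter is reassembled and handed in at about 49 s on the robot's clock. One thing is uncertain: the screw springs back after the final push, so I can't confirm how firmly the pack is clamped.

**Pack:** the disc, spacer and cap went in, in that order. Depth readings put their tops at 50.1, 65.7 and 77.9 mm, with the boss at 93.4 mm. All four are within 0.5 mm of what they should be.

**Bail:** it stands upright. I pushed it there with about 16 N, and the crown still read the same in the last check (within about 1 mm of the axis).

**Screw:** it rests about 1.04 turns clockwise of where it started. My last push was about 5 to 5.7 N on the ball. An earlier push, at a less certain lever, was worth roughly 6 N there.

**Clamp:** in both cameras the cap sits about 2.5 to 3 mm lower than when first seated, so the seat looks fully down.

**Bystanders:** the nut, flange and offcut are within 0.2 mm of where they were. The gripper ended clear of everything.

**What disagreed:**
- **Bar springs back:** after each of three pushes of different strength, the bar returned by about 37 to 70° to the same angle. The brief says it holds where left. The lasting clamp is therefore less than the push would suggest; I estimate about 35 to 40 N from the friction figures, but did not measure it.
- **Side load on the bar:** while I was turning the screw, the fingers pulled on the bar with about 6 N sideways for a moment. The bail did not move.

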